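# Charge the ball mill from the handled cup

## Robot

A 6-joint arm with a two-finger parallel gripper is mounted at the origin on the work surface. World frame = base frame: x ahead of the robot, y to its left, z up, the work surface at z = 0. Lengths are in m, angles in rad, forces in N, time in s.
With the tool pointing down it reaches from about 0.375 to 0.9 m from the base axis. Payload 3.1 kg.
Tool frame: the origin (TCP) lies at the centre of the arm's flange, where the gripper is bolted on; the fingertips stand 173 mm ahead of it and the grasp point (between the pads) lies 155 mm ahead of it (tip_extent is the distance from the TCP to the fingertips, in m); z points along the fingers, y is the direction in which the jaws open and shut (so a half turn about z gives the same grasp; the last joint's range is limited). The gripper opens to 85 mm and grips with 20 to 120 N. Pads are 22 mm wide; open, the fingers measure 114 mm over their backs; the gripper's body (76 mm by 85 mm) begins 54 mm behind the grasp point. The pads swing forward as they close: fully open they stand 13 mm farther back than shut.
Start: joints at [-1.331, 0.527, 1.433, -0, 1.181, -0.178], TCP at [0.254, -0.571, 0.405] pointing down, gripper open.
Joint ranges: [-3.08, 3.08], [-0.75, 2.2], [0.22, 2.44], [-1.43, 4.57], [0, 2.65], [-2.85, 2.85]. Speed limits (rad/s): [2.79, 2.79, 3.14, 3.14, 3.14, 3.14].

## Interface

Orientations are given as a unit quaternion [x, y, z, w].
In Python, from station import sense, snapshot, sign_off, tip_extent gives the robot as it stands. The module is installed in compiled form; this text tells all that it offers.
- The arm moves only by the tool servo_tool, never from a script. Its argument "rows" is a list of rows, each a list of 3 entries, a list of its own where there are three numbers: the shift along the tool's x, y, z in mm, then the turn about the tool's z in degrees, then the opening, from -1 (shut) to 1 (fully open), so that 0 is half open. A call has 1 to 8 rows; each row is the pose to reach, as a shift and turn from the pose measured when the call began, along the tool's axes at that moment; what a row does not reach only later rows make up. A row lasts 1/10 s, in which the tool goes at most 50 mm and 8.59 degrees, less where a joint would pass 70% of its speed; a pose out of reach is approached as far as the arm can. A call with a gripper value outside its range is refused whole. The fingers move at their own pace and stop on an object; "force" is the grip in N (left out, the last holds). Time passes only in rows, so rows that repeat a pose let the fingers close. It gives the time, the measured TCP pose, the force and the opening at its end, in the units of the state.
- sense(): the state, without advancing time (a new reading comes with each control period).
- snapshot(name): name is "side" or "top"; returns a dict with "image" (400x640x3 uint8, blue, green, red), "z_map" (400x640 float32, m along the optical axis (not along the pixel's ray), 0 where there is no reading), "vertical_fov" (degrees; the focal length in pixels is half the picture's height over the tangent of half this angle, whatever the lens; pixels are square), "cx", "cy" (the principal point, pixels), "k1" (the pictures are not rectified: a ray, as slopes to the right and down, at radius r is drawn at 1 + k1 r^2 times it, then the intrinsics apply), "cam_to_world" (4x4, takes a point from camera to world coordinates). Camera axes: x right, y down, z forward; pixel columns grow to the right and rows downward; lengths in m; the calibration is good to about 2 mm. A picture is of the moment at which its call begins.
- sign_off(): hands the job in, once; it reports no verdict.
The state is a dict: "t": time; "q": joint angles; "qd": joint speeds; "tau": joint torques, N m; "tcp_pos": TCP position; "tool_rot": TCP orientation; "force": force on the tool from outside, world axes, zero at the start; "ft_torque": the same for the moment, N m; "finger_gap": opening from 0.0 (shut) to 1.0 (fully open).
Only numpy, scipy, OpenCV 4.12 (cv2) and the standard library are available. Lean on these libraries where they do the work, as an engineer would, in place of code of your own. Each camera call takes 0.05 s, during which the arm holds its last target. There are 200 camera calls.

## Task

The grinding ball is in the steel cup with the black handle. Lift the cup, tip the ball over the raised wall into the round well of the mill (not the square one), with the cup's lip low over the well so that the ball does not drop hard, then stand the empty cup upright on the bench again and let go.

Things in the scene. Friction and masses are not known exactly. Their poses are not given: they have to be found in the camera images.
- cup: Steel conical cup, loose, about 140 g, upright on the bench. Origin: centre of its underside, z up its axis. Outer radius 17 mm at the foot, 43 mm at the rim, rim at z = 34 mm, wall 3 mm. The wall leans out 37 degrees, so the ball rolls out once tilted past about 53 degrees (70 to be sure). Any point of the rim can be the lip; the one opposite the handle is at x = -43 mm.
- cup_handle (a point): Grasp point on the cup's black flat upright handle, at x = 64, y = 0, z = 42 mm in the cup's frame, axes as the cup's. The handle is 12 mm thick (along y), spans 43 to 83 mm from the cup's axis (along x) and rises from the bench to 56 mm: pinch it across its thickness from above.
- ball: Polished steel grinding ball, 20 mm diameter, 33 g, loose on the floor of the cup. Origin: its centre, 14 mm above the cup's underside.
- round_well: Round steel well fixed in the deck of the low grey mill. Origin: centre of its underside, 28 mm above the bench, z up. Inside diameter 68 mm, outside 80; wall top 64 mm above the origin (92 above the bench, 22 above the deck); inner floor 6 mm above the origin. Mill housing 220 by 300 mm. A square well, equally high and wide, is 130 mm to one side: not the target.

How it is judged:
On the way, in this order (a step that is already met when the one before it is completed fails the run):
1. the cup is lifted with the ball in it (height (world z) of cup above 0.04 m and distance between ball and cup below 0.04 m), for 0.1 s.
2. the ball has gone into the round well while the cup, still tilted more than 45 degrees, is over it (angle between cup's own z axis and vertical above 0.785 rad and horizontal distance between cup and round_well below 0.12 m and horizontal distance between ball and round_well below 0.03 m and z of ball in the frame of round_well below 0.045 m), for 0.05 s.
At the end, for the whole second after the job is handed in: The ball lies on the floor of the round well (centre within 30 mm of the well's axis and less than 30 mm above its underside), and the cup stands at rest on the bench, upright within 10 degrees, its foot within 10 mm of bench height (horizontal distance between ball and round_well below 0.03 m and z of ball in the frame of round_well below 0.03 m and angle between cup's own z axis and vertical below 0.17 rad and height (world z) of cup between -0.01 and 0.01 m and linear speed of cup below 0.03 m/s); the robot touches nothing.
It fails at once if the ball falls hard (faster than 1.8 m/s, a free fall of about 165 mm) (linear speed of ball above 1.8 m/s).
It also fails if it takes over 67 s, if anything falls off the work surface, if the arm or the gripper's body presses on something with over 40 N, if the wrist force passes 120 N, or if a joint passes its speed limit or range.

## Working session

There is one attempt and no reset: what is moved stays moved. The work goes in short steps, Python scripts to look and compute and a tool call to move; the robot and the scene stay as the last step left them, time stands still between calls to the robot, and variables do not carry over. Pictures are saved under pics/ and viewed, about 8 in all and at most 12, crops included, and the job is handed in when it is done.

Besides the shell and the picture viewer there is one more tool, called by a JSON object that holds its "api" and its "payload", one argument or row to a line. servo_tool: Moves the arm, as the interface text tells. Its arguments: {"type":"object","properties":{"rows":{"type":"array"},"force":{"type":"number"}},"required":["rows"]}

```bash
mkdir -p pics; cat > h.py <<'E'
import numpy as np, cv2
from station import sense, snapshot, sign_off, tip_extent
def K(s):
    f=200/np.tan(np.radians(s["vertical_fov"]/2)); return f
def ray(s,uv):
    uv=np.atleast_2d(uv).astype(float); f=K(s)
    Km=np.array([[f,0,s["cx"]],[0,f,s["cy"]],[0,0,1]])
    d=cv2.undistortPoints(uv[:,None],Km,np.array([s["k1"],0,0,0.]))[:,0]
    T=np.array(s["cam_to_world"]); r=np.c_[d,np.ones(len(d))]@T[:3,:3].T
    return T[:3,3],r
def plane(s,uv,z):
    o,r=ray(s,uv); return o+r*((z-o[2])/r[:,2])[:,None]
def cloud(s):
    v,u=np.mgrid[:400,:640]; o,r=ray(s,np.c_[u.ravel(),v.ravel()])
    return (o+r*s["z_map"].ravel()[:,None]).reshape(400,640,3)
E
python3 - <<'E'
from h import *
st=sense(); print({k:np.round(v,3) for k,v in st.items()},tip_extent)
for n in("top","side"):
    s=snapshot(n); np.save(n+".npy",s,allow_pickle=True); cv2.imwrite(f"pics/{n}1.png",s["image"]); print(n,s["vertical_fov"],s["k1"],np.round(s["cam_to_world"],3).tolist())
E
```

```text
{'t': np.float64(0.0), 'q': array([-1.331,  0.528,  1.434, -0.   ,  1.181, -0.178]), 'qd': array([ 0.   , -0.001,  0.001,  0.   ,  0.001, -0.002]), 'tau': array([-1.0000e-03, -4.4235e+01, -1.7803e+01, -0.0000e+00,  9.0000e-03,
        0.0000e+00]), 'tcp_pos': array([ 0.254, -0.571,  0.404]), 'tool_rot': array([ 0.978,  0.208, -0.   , -0.001]), 'force': array([-1.187,  1.045, -0.038]), 'ft_torque': array([-0.003,  0.009,  0.   ]), 'finger_gap': np.float64(1.002)} 0.1734
top 45.644770061649645 0.03901975784622497 [[0.004, -0.97, 0.242, 0.344], [-1.0, -0.005, -0.003, -0.003], [0.004, -0.242, -0.97, 0.909], [0.0, 0.0, 0.0, 1.0]]
side 44.38492239526625 -0.12128716339844677 [[0.996, -0.049, 0.074, 0.478], [-0.086, -0.721, 0.688, -0.556], [0.02, -0.692, -0.722, 0.682], [0.0, 0.0, 0.0, 1.0]]
```

View pics/top1.png

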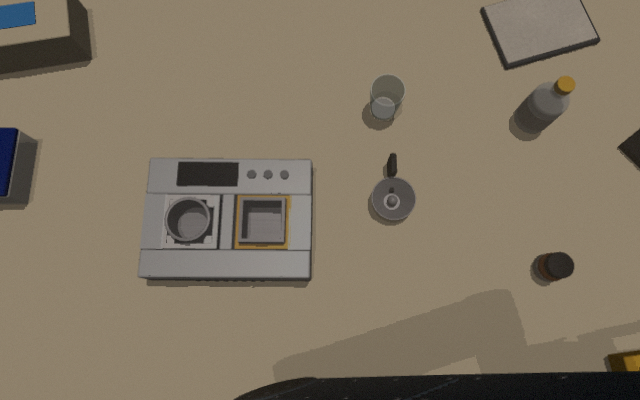

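View pics/side1.png

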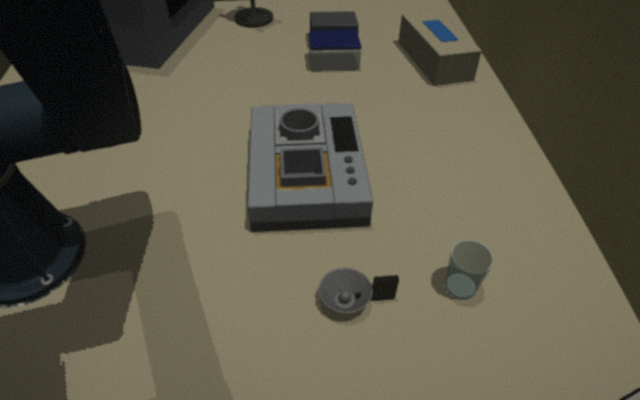

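Top view: the cup is at about (393,200) with its handle at (392,165), pointing +x. The round well is at (188,220) and the square one at (263,221). A glass stands beyond the handle at (388,95). Side view: the cup is at (345,293), its handle at (385,288), and the round well at (299,122).

```bash
python3 - <<'E'
from h import *
from scipy.optimize import least_squares
def circ(p):
    r=least_squares(lambda c:np.hypot(*(p-c[:2]).T)-c[2],[*p.mean(0),.04],loss="soft_l1",f_scale=.002).x; return r.round(4)
rois={"top":dict(cup=(365,430,172,228),h=(380,405,145,182),w=(158,216,192,250),ball=(383,402,192,209),glass=(362,410,70,125)),"side":dict(cup=(312,378,265,322),h=(368,402,270,304),w=(275,325,103,147),ball=(335,355,288,306),glass=(440,495,238,302))}
for n in rois:
    s=np.load(n+".npy",allow_pickle=True).item(); C=cloud(s); im=s["image"]
    for k,(a,b,c,d) in rois[n].items():
        P=C[c:d,a:b].reshape(-1,3); col=im[c:d,a:b].reshape(-1,3).max(1)
        v=s["z_map"][c:d,a:b].ravel()>0
        if k=="cup":
            m=v&(P[:,2]>.029)&(P[:,2]<.042); m&=col>60; print(n,k,"rim",circ(P[m,:2]),m.sum(),P[m,2].mean().round(4))
        if k=="w":
            zt=np.percentile(P[v,2],[50,90,97]); m=v&(P[:,2]>.085)&(P[:,2]<.1); print(n,k,zt.round(3),circ(P[m,:2]),m.sum())
        if k=="h":
            m=v&(col<60)&(P[:,2]>.045); print(n,k,m.sum(),P[m].mean(0).round(4),P[m].min(0).round(3),P[m].max(0).round(3),"dir",np.linalg.svd(P[m,:2]-P[m,:2].mean(0))[2][0].round(3))
        if k=="glass": m=v&(P[:,2]>.02); print(n,k,P[m].min(0).round(3),P[m].max(0).round(3))
        if k=="ball": m=v; print(n,k,P[m].mean(0).round(4),P[m,2].max().round(3))
E
```

```text
top cup rim [ 0.5627 -0.1271  0.0396] 378 0.0321
top h 126 [ 0.6234 -0.1245  0.0544] [ 0.606 -0.131  0.046] [ 0.643 -0.12   0.059] dir [-1.    -0.011]
top w [0.069 0.09  0.092] [0.5089 0.2427 0.0366] 529
top ball [ 0.5647 -0.1279  0.0089] 0.027
top glass [ 0.728 -0.148  0.02 ] [ 0.796 -0.082  0.088]
side cup rim [ 0.5629 -0.1268  0.0397] 541 0.0328
side h 210 [ 0.6252 -0.1285  0.0536] [ 0.606 -0.133  0.045] [ 0.644 -0.121  0.059] dir [-1.    -0.005]
side w [0.071 0.09  0.093] [0.5106 0.2415 0.0364] 381
side ball [ 0.5638 -0.1249  0.0105] 0.026
side glass [ 0.728 -0.149  0.02 ] [ 0.796 -0.08   0.088]
```

{"api": "servo_tool", "payload": {
  "rows": [
    [[65,-32,0],8,1],
    [[110,-54,20],16,1],
    [[155,-76,40],24,1],
    [[200,-98,60],24,1],
    [[245,-120,80],24,1],
    [[290,-141,100],24,1],
    [[335,-163,105],24,1],
    [[380,-185,105],24,1]
  ]
}}

```text
t: 0.9
tcp_pos: [0.5011, -0.2754, 0.3015]
tool_rot: [1.0, -0.0, -0.001, -0.002]
force: [0.5, -0.4, -0.2]
finger_gap: 1.001
```

```bash
cat >> h.py <<'E'
from scipy.spatial.transform import Rotation as R
def to(p,yaw=0):
    s=sense(); r=R.from_quat(s["tool_rot"]); x=r.as_matrix()[:,0]
    print("t",round(float(s["t"]),2),"tcp",s["tcp_pos"].round(4),"zax",r.as_matrix()[:,2].round(3),"shift mm",(r.inv().apply(np.array(p)-s["tcp_pos"])*1000).round(1),"turn",round(np.degrees(np.arctan2(x[1],x[0]))-yaw,2),"gap",round(float(s["finger_gap"]),3),"F",s["force"].round(1),"T",s["ft_torque"].round(2))
E
python3 -c "
from h import *
to([.627,-.1265,.30])"
```

```text
t 0.9 tcp [ 0.5011 -0.2754  0.3015] zax [-0.003  0.004 -1.   ] shift mm [ 125.8 -149.     1.8] turn -0.04 gap 1.001 F [ 0.5 -0.4 -0.2] T [-0.02 -0.01  0.01]
```

{"api": "servo_tool", "payload": {
  "rows": [
    [[32,-37,0],0,1],
    [[64,-75,0],0,1],
    [[96,-112,0],0,1],
    [[126,-149,0],0,0.6],
    [[126,-149,0],0,0.2],
    [[126,-149,0],0,0.2]
  ]
}}

```text
t: 1.5
tcp_pos: [0.6274, -0.1251, 0.3011]
tool_rot: [1.0, 0.001, -0.002, -0.002]
force: [-0.4, -0.3, -0.7]
finger_gap: 0.598
```

```bash
python3 - <<'E'
from h import *
to([.627,-.1265,.199])
s=snapshot("side"); C=cloud(s); im=s["image"]; cv2.imwrite("pics/s2.png",cv2.resize(im[150:350,250:550],(750,500)))
E
```

```text
t 1.5 tcp [ 0.6274 -0.1251  0.3011] zax [-0.004  0.004 -1.   ] shift mm [1.000e-01 1.800e+00 1.021e+02] turn 0.14 gap 0.598 F [-0.4 -0.3 -0.7] T [-0.04  0.05 -0.02]
```

View pics/s2.png

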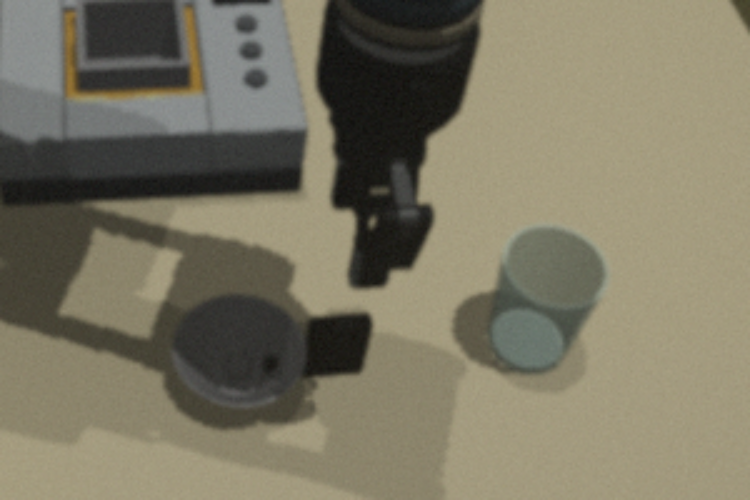

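The gripper stands open above the handle (crop 340,345), clear of the glass. Next I descend and pinch.

{"api": "servo_tool", "payload": {
  "rows": [
    [[0,2,35],0,0.2],
    [[0,2,70],0,0.2],
    [[0,2,95],0,0.2],
    [[0,2,102],0,0.2],
    [[0,2,102],0,-0.3],
    [[0,2,102],0,-1],
    [[0,2,102],0,-1],
    [[0,2,102],0,-1]
  ],
  "force": 100
}}

```text
t: 2.35
tcp_pos: [0.6269, -0.1283, 0.201]
tool_rot: [1.0, 0.0, -0.001, -0.001]
force: [-0.8, -0.3, 2.9]
finger_gap: 0.122
```

{"api": "servo_tool", "payload": {
  "rows": [
    [[0,0,0],0,-1],
    [[0,0,0],0,-1],
    [[0,0,0],0,-1],
    [[0,0,0],0,-1]
  ]
}}

```text
t: 2.75
tcp_pos: [0.627, -0.1282, 0.201]
tool_rot: [1.0, 0.0, -0.001, -0.001]
force: [0.1, -0.4, 0.6]
finger_gap: 0.122
```

```bash
python3 -c "
from h import *
to([.627,-.1265,.199])"
```

```text
t 2.75 tcp [ 0.627  -0.1282  0.201 ] zax [-0.001  0.002 -1.   ] shift mm [ 0.  -1.7  2. ] turn 0.03 gap 0.122 F [ 0.1 -0.4  0.6] T [ 0.01 -0.03 -0.05]
```

{"api": "servo_tool", "payload": {
  "rows": [
    [[0,0,-8],0,-1],
    [[0,0,-16],0,-1],
    [[0,0,-26],0,-1],
    [[0,0,-38],0,-1],
    [[0,0,-50],0,-1],
    [[0,0,-62],0,-1],
    [[0,0,-66],0,-1],
    [[0,0,-66],0,-1]
  ]
}}

```text
t: 3.55
tcp_pos: [0.6273, -0.1284, 0.2683]
tool_rot: [1.0, 0.0, 0.0, -0.001]
force: [-1.1, 1.1, -1.8]
finger_gap: 0.117
```

```bash
python3 - <<'E'
from h import *
to([.548,.242,.385])
s=snapshot("side"); cv2.imwrite("pics/s3.png",cv2.resize(s["image"][130:350,230:530],(750,550)))
E
```

```text
t 3.55 tcp [ 0.6273 -0.1284  0.2683] zax [ 0.001  0.002 -1.   ] shift mm [ -79.1 -370.6 -116.1] turn 0.03 gap 0.117 F [-1.1  1.1 -1.8] T [-0.04 -0.08 -0.02]
```

View pics/s3.png

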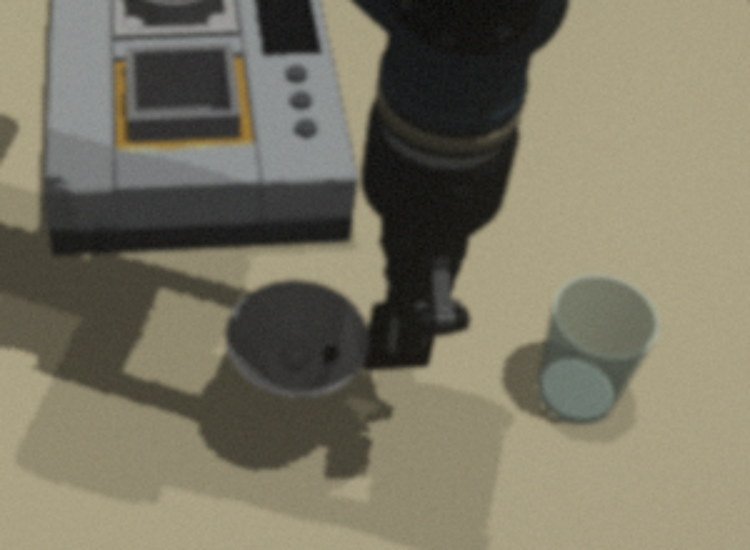

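The cup is lifted level (rim centre at about 298,335 in the crop), with no sag at 100 N. Next I carry it to the well.

{"api": "servo_tool", "payload": {
  "rows": [
    [[0,0,-25],0,-1],
    [[0,0,-55],0,-1],
    [[-5,-20,-85],0,-1],
    [[-15,-55,-110],0,-1],
    [[-25,-95,-116],0,-1],
    [[-35,-135,-116],0,-1],
    [[-45,-175,-116],0,-1],
    [[-52,-205,-116],0,-1]
  ]
}}

```text
t: 4.4
tcp_pos: [0.5736, 0.0786, 0.3834]
tool_rot: [1.0, 0.001, -0.002, -0.001]
force: [0.1, -0.5, -1.5]
finger_gap: 0.122
```

```bash
python3 -c "
from h import *
to([.553,.242,.385])"
```

```text
t 4.4 tcp [0.5736 0.0786 0.3834] zax [-0.003  0.003 -1.   ] shift mm [ -20.4 -163.5   -1.1] turn 0.08 gap 0.122 F [ 0.1 -0.5 -1.5] T [ 0.03 -0.05  0.02]
```

{"api": "servo_tool", "payload": {
  "rows": [
    [[-5,-40,0],0,-1],
    [[-10,-75,0],0,-1],
    [[-15,-110,0],0,-1],
    [[-20,-140,0],0,-1],
    [[-20,-157,0],0,-1],
    [[-20,-164,0],0,-1],
    [[-20,-164,0],0,-1],
    [[-20,-164,0],0,-1]
  ]
}}

```text
t: 5.2
tcp_pos: [0.5538, 0.2415, 0.3836]
tool_rot: [1.0, 0.0, -0.002, -0.001]
force: [0.1, 0.4, -2.0]
finger_gap: 0.121
```

```bash
cat >> h.py <<'E'
def tilt(n="side",save=None):
    # cup's pose from depth: points near/below pivot, steel-coloured or not, print extents in x,z
    s=snapshot(n); st=sense(); piv=st["tcp_pos"]-[0,0,.155]; C=cloud(s); d=C-piv
    m=(s["z_map"]>0)&(abs(d[...,1])<.05)&(d[...,0]<.03)&(d[...,0]>-.13)&(d[...,2]<.02)&(C[...,2]>.1)
    P=d[m]*1000; i,j,k,l=P[:,0].argmin(),P[:,2].argmin(),P[:,2].argmax(),P[:,0].argmax()
    print(n,m.sum(),"minx",P[i].round(),"minz",P[j].round(),"maxx",P[l].round())
    print("ymid",np.round((P[:,1].min()+P[:,1].max())/2,1))
    if save: cv2.imwrite(save,s["image"])
    return P
E
python3 -c "
from h import *
to([.553,.242,.385]); tilt(save='pics/s4.png'); tilt('top')"
```

```text
t 5.2 tcp [0.5538 0.2415 0.3836] zax [-0.004  0.002 -1.   ] shift mm [-0.8 -0.5 -1.4] turn 0.03 gap 0.121 F [ 0.1  0.4 -2. ] T [ 0.05 -0.03  0.01]
side 1765 minx [-105.    5.  -11.] minz [-72. -12. -47.] maxx [ 19.  -2. -16.]
ymid 0.9
top 2777 minx [-106.   -4.  -14.] minz [-79.   4. -47.] maxx [ -1.  -6. -40.]
ymid 0.1
```

{"api": "servo_tool", "payload": {
  "rows": [
    [[5,0,8],0,-1],
    [[9,0,17],0,-1],
    [[9,0,17],0,-1],
    [[9,0,17],0,-1]
  ],
  "force": 60
}}

```text
t: 5.7
tcp_pos: [0.5629, 0.2409, 0.3659]
tool_rot: [1.0, -0.0, -0.003, -0.001]
force: [0.1, -0.3, -1.0]
finger_gap: 0.122
```

```bash
python3 -c "
from h import *
to([.563,.242,.366]); tilt()"
```

```text
t 5.7 tcp [0.5629 0.2409 0.3659] zax [-0.005  0.002 -1.   ] shift mm [ 0.1 -1.1 -0.1] turn -0.05 gap 0.122 F [ 0.1 -0.3 -1. ] T [-0.03 -0.08  0.01]
side 1675 minx [-104.   -1.  -13.] minz [ 10.  -1. -46.] maxx [19. -1.  5.]
ymid -0.4
```

{"api": "servo_tool", "payload": {
  "rows": [
    [[0,0,0],0,-1],
    [[0,0,0],0,-1]
  ],
  "force": 40
}}

```text
t: 5.95
tcp_pos: [0.5628, 0.2412, 0.3665]
tool_rot: [1.0, -0.0, -0.002, -0.001]
force: [-0.6, -0.9, -2.0]
finger_gap: 0.122
```

```bash
python3 -c "
from h import *
to([.563,.242,.366]); tilt()"
```

```text
t 5.95 tcp [0.5628 0.2412 0.3665] zax [-0.004  0.002 -1.   ] shift mm [ 0.2 -0.8  0.5] turn -0.02 gap 0.122 F [-0.6 -0.9 -2. ] T [-0.02 -0.04  0.05]
side 1668 minx [-104.   -2.  -13.] minz [-70. -12. -45.] maxx [19. -2.  5.]
ymid 1.4
```

{"api": "servo_tool", "payload": {
  "rows": [
    [[0,0,0],0,-1],
    [[0,0,0],0,-1]
  ],
  "force": 28
}}

```text
t: 6.2
tcp_pos: [0.5628, 0.2413, 0.3668]
tool_rot: [1.0, -0.0, -0.002, -0.001]
force: [-0.2, -0.5, -1.5]
finger_gap: 0.12
```

```bash
python3 -c "
from h import *
to([.563,.242,.366]); tilt()"
```

```text
t 6.2 tcp [0.5628 0.2413 0.3668] zax [-0.004  0.002 -1.   ] shift mm [ 0.2 -0.7  0.8] turn -0.01 gap 0.12 F [-0.2 -0.5 -1.5] T [-0.04 -0.04  0.1 ]
side 1673 minx [-104.   -7.  -13.] minz [-57. -14. -45.] maxx [19. -3.  6.]
ymid 0.7
```

{"api": "servo_tool", "payload": {
  "rows": [
    [[0,0,0],0,-1],
    [[0,0,0],0,-1],
    [[0,0,0],0,-1],
    [[0,0,0],0,-1]
  ],
  "force": 20
}}

```text
t: 6.65
tcp_pos: [0.5628, 0.2412, 0.3667]
tool_rot: [1.0, -0.0, -0.002, -0.001]
force: [-0.4, -0.0, -0.4]
finger_gap: 0.119
```

```bash
python3 -c "
from h import *
to([.563,.242,.366]); tilt()"
```

```text
t 6.65 tcp [0.5628 0.2412 0.3667] zax [-0.004  0.002 -1.   ] shift mm [ 0.2 -0.8  0.7] turn -0.02 gap 0.119 F [-0.4 -0.  -0.4] T [0.02 0.04 0.  ]
side 1669 minx [-104.   -3.  -13.] minz [-57. -14. -45.] maxx [20.  0.  6.]
ymid 1.4
```

At 20 N the cup does not slip in the pads, because the patch is large. I will set it back on the bench and pinch only the far top corner of the handle. The small patch should let it swing under its own weight, and I will test that just above the bench.

{"api": "servo_tool", "payload": {
  "rows": [
    [[5,25,-8],0,-1],
    [[12,65,-16],0,-1],
    [[20,110,-16],0,-1],
    [[28,155,-16],0,-1],
    [[36,200,-16],0,-1],
    [[44,245,-16],0,-1],
    [[52,290,-16],0,-1],
    [[60,330,0],0,-1]
  ],
  "force": 110
}}

```text
t: 7.5
tcp_pos: [0.6237, -0.0913, 0.3679]
tool_rot: [1.0, -0.001, 0.001, -0.0]
force: [1.2, 0.6, -1.5]
finger_gap: 0.118
```

```bash
python3 -c "
from h import *
to([.625,-.1265,.205])"
```

```text
t 7.5 tcp [ 0.6237 -0.0913  0.3679] zax [ 0.002  0.    -1.   ] shift mm [  1.   35.3 162.9] turn -0.06 gap 0.118 F [ 1.2  0.6 -1.5] T [ 0.05 -0.18  0.03]
```

{"api": "servo_tool", "payload": {
  "rows": [
    [[1,20,30],0,-1],
    [[1,35,65],0,-1],
    [[1,35,105],0,-1],
    [[1,35,140],0,-1],
    [[1,35,158],0,-1],
    [[1,35,163],0,-1],
    [[1,35,166],0,-1],
    [[1,35,166],0,-1]
  ]
}}

```text
t: 8.3
tcp_pos: [0.6255, -0.1264, 0.2027]
tool_rot: [1.0, -0.0, 0.002, 0.0]
force: [-0.7, 0.3, -1.7]
finger_gap: 0.116
```

```bash
python3 -c "
from h import *
to([.625,-.1265,.2])"
```

```text
t 8.3 tcp [ 0.6255 -0.1264  0.2027] zax [ 0.004 -0.    -1.   ] shift mm [-0.5  0.1  2.7] turn -0.05 gap 0.116 F [-0.7  0.3 -1.7] T [ 0.02 -0.09  0.04]
```

{"api": "servo_tool", "payload": {
  "rows": [
    [[0,0,1],0,-1],
    [[0,0,2],0,-1],
    [[0,0,2],0,-0.4],
    [[0,0,2],0,-0.4],
    [[0,0,2],0,-0.4],
    [[0,0,-10],0,-0.4],
    [[10,0,-20],0,-0.4],
    [[20,0,-20],0,-0.4]
  ]
}}

```text
t: 9.1
tcp_pos: [0.6465, -0.1267, 0.2251]
tool_rot: [1.0, -0.001, 0.004, 0.001]
force: [0.3, -0.4, 0.1]
finger_gap: 0.302
```

```bash
python3 - <<'E'
from h import *
to([.6455,-.1265,.222])
s=snapshot("top"); C=cloud(s); m=(s["z_map"]>0)&(C[...,2]>.029)&(C[...,2]<.042)&(abs(C[...,1]+.127)<.05)&(C[...,0]<.6)&(C[...,0]>.51); P=C[m][:,:2]
(c,r)=cv2.minEnclosingCircle((P*1000).astype(np.float32)); print("cup",c,r)
cv2.imwrite("pics/t5.png",cv2.resize(s["image"][90:270,300:500],(800,600)))
s=snapshot("side");cv2.imwrite("pics/s5.png",cv2.resize(s["image"][200:340,290:490],(800,560)))
E
```

```text
t 9.1 tcp [ 0.6465 -0.1267  0.2251] zax [ 0.007 -0.002 -1.   ] shift mm [-1.  -0.2  3.1] turn -0.06 gap 0.302 F [ 0.3 -0.4  0.1] T [ 0.04 -0.02  0.  ]
cup (0.0, 0.0) 0.0
```

View pics/s5.png

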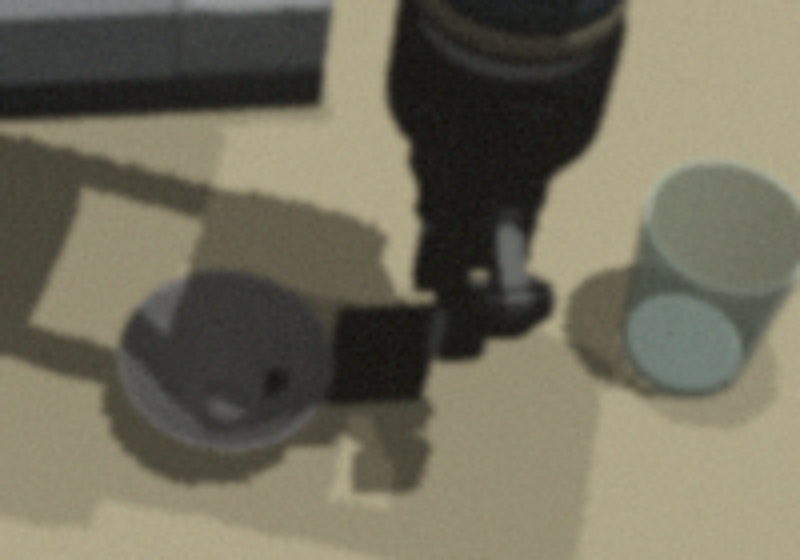

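The cup stands on the bench (crop 225,360), with the fingers at the outer edge of the handle (430,330). I'll measure the handle's far edge once more.

```bash
python3 - <<'E'
from h import *
s=snapshot("side"); C=cloud(s); g=s["z_map"]>0; col=s["image"].max(2)
near=g&(abs(C[...,1]+.127)<.06)
m=near&(C[...,2]>.029)&(C[...,2]<.037)&(C[...,0]<.607)&(C[...,0]>.5); P=C[m]
print("rim x,y",P[:,0].min(),P[:,0].max(),P[:,1].min(),P[:,1].max(),m.sum())
m=near&(col<60)&(C[...,2]>.01)&(C[...,2]<.04)&(C[...,0]>.6)&(C[...,0]<.66); P=C[m]
print("handle x pct",np.percentile(P[:,0],[1,5,95,99]).round(4),m.sum())
E
```

```text
rim x,y 0.5217790852644595 0.6069982721955839 -0.16759989229942474 -0.0819568639890822 537
handle x pct [0.6003 0.6009 0.6421 0.6441] 318
```

{"api": "servo_tool", "payload": {
  "rows": [
    [[-1,0,5],0,-0.4],
    [[-1,0,5],0,-0.4],
    [[-1,0,5],0,-1],
    [[-1,0,5],0,-1],
    [[-1,0,5],0,-1],
    [[-1,0,5],0,-1],
    [[-1,0,5],0,-1],
    [[-1,0,5],0,-1]
  ],
  "force": 120
}}

```text
t: 10.05
tcp_pos: [0.645, -0.1264, 0.218]
tool_rot: [1.0, -0.0, 0.002, 0.0]
force: [-0.3, 0.2, -0.8]
finger_gap: 0.087
```

{"api": "servo_tool", "payload": {
  "rows": [
    [[0,0,-5],0,-1],
    [[0,0,-12],0,-1],
    [[0,0,-20],0,-1],
    [[0,0,-26],0,-1],
    [[0,0,-30],0,-1],
    [[0,0,-30],0,-1],
    [[0,0,-30],0,-1]
  ]
}}

```text
t: 10.75
tcp_pos: [0.6448, -0.1263, 0.2482]
tool_rot: [1.0, -0.0, 0.002, 0.0]
force: [-0.1, 0.1, -2.2]
finger_gap: 0.091
```

```bash
cat > t2.py <<'E'
from h import *
def tl(zmin=.012,name=None):
    s=snapshot("side"); st=sense(); p=st["tcp_pos"]-[0,0,.169]; C=cloud(s); d=(C-p)*1000; col=s["image"].max(2)
    m=(s["z_map"]>0)&(abs(d[...,1])<50)&(d[...,0]<12)&(d[...,0]>-140)&(d[...,2]<12)&(C[...,2]>zmin)
    P=d[m]; i=P[:,0].argmin()
    print("lip?",P[i].round(),"low",P[P[:,2].argmin()].round(),m.sum(),"gap",st["finger_gap"].round(3),"F",st["force"].round(1),"t",st["t"].round(2),"tcp",st["tcp_pos"].round(4))
    if name: cv2.imwrite(name,s["image"])
    return P
E
python3 -c "
from t2 import *
tl()"
```

```text
Traceback (most recent call last):
  File "t2.py", line 6, in tl
    print("lip?",P[i].round(),"low",P[P[:,2].argmin()].round(),m.sum(),"gap",st["finger_gap"].round(3),"F",st["force"].round(1),"t",st["t"].round(2),"tcp",st["tcp_pos"].round(4))
                                                                             ^^^^^^^^^^^^^^^^^^^^^^
AttributeError: 'float' object has no attribute 'round'
```

```bash
sed -i 's/st\["finger_gap"\].round(3)/round(float(st["finger_gap"]),3)/; s/st\["t"\].round(2)/round(float(st["t"]),2)/' t2.py
python3 -c "
from t2 import *
tl()"
```

```text
lip? [-122.   -4.  -15.] low [-83.  12. -48.] 2605 gap 0.092 F [-0.1  0.1 -1.5] t 10.85 tcp [ 0.6447 -0.1263  0.2477]
```

{"api": "servo_tool", "payload": {
  "rows": [
    [[0,0,0],0,-1],
    [[0,0,0],0,-1]
  ],
  "force": 80
}}

```text
t: 11.05
tcp_pos: [0.6446, -0.1263, 0.2473]
tool_rot: [1.0, -0.0, 0.002, 0.0]
force: [-0.3, -0.3, -1.6]
finger_gap: 0.088
```

```bash
python3 -c "
from t2 import *
tl()"
```

```text
lip? [-122.   -4.  -17.] low [-73.  18. -49.] 2604 gap 0.089 F [-0.8  0.7 -1. ] t 11.1 tcp [ 0.6446 -0.1263  0.2474]
```

{"api": "servo_tool", "payload": {
  "rows": [
    [[0,0,0],0,-1],
    [[0,0,0],0,-1]
  ],
  "force": 50
}}

```text
t: 11.3
tcp_pos: [0.6446, -0.1262, 0.2472]
tool_rot: [1.0, -0.0, 0.002, 0.0]
force: [-0.4, -0.2, -1.2]
finger_gap: 0.092
```

```bash
python3 -c "
from t2 import *
tl()"
```

```text
lip? [-122.   -5.  -16.] low [  2.  -3. -49.] 2611 gap 0.09 F [ 0.3 -0.5 -1.5] t 11.35 tcp [ 0.6446 -0.1263  0.2473]
```

Still level at 50 N. Next I go to 30 N, then 20 N, with the foot about 30 mm above the bench.

{"api": "servo_tool", "payload": {
  "rows": [
    [[0,0,0],0,-1],
    [[0,0,0],0,-1]
  ],
  "force": 32
}}

```text
t: 11.55
tcp_pos: [0.6446, -0.1263, 0.2473]
tool_rot: [1.0, -0.0, 0.002, 0.0]
force: [-0.9, 0.1, -1.3]
finger_gap: 0.094
```

```bash
python3 -c "
from t2 import *
tl()"
```

```text
lip? [-122.   -4.  -17.] low [-90.  -8. -48.] 2609 gap 0.093 F [-0.5 -0.6 -1.9] t 11.6 tcp [ 0.6446 -0.1263  0.2473]
```

{"api": "servo_tool", "payload": {
  "rows": [
    [[0,0,0],0,-1]
  ],
  "force": 20
}}

```text
t: 11.7
tcp_pos: [0.6446, -0.1263, 0.2473]
tool_rot: [1.0, -0.0, 0.002, 0.0]
force: [-1.2, 0.1, -2.2]
finger_gap: 0.088
```

```bash
python3 -c "
from t2 import *
tl()"
```

```text
lip? [-122.   -5.  -16.] low [-71.  15. -48.] 2604 gap 0.088 F [-0.1 -0.1 -1.7] t 11.75 tcp [ 0.6446 -0.1263  0.2473]
```

It still holds at 20 N, so gravity will not tip it. Each call takes the measured pose as its reference, so a target out of reach may leave the tool tilted. I'll put the cup down and test that with the gripper empty.

{"api": "servo_tool", "payload": {
  "rows": [
    [[0,0,12],0,-1],
    [[0,0,22],0,-1],
    [[0,0,27],0,-1],
    [[0,0,30],0,-1],
    [[0,0,30],0,-0.4],
    [[0,0,30],0,-0.4],
    [[0,0,0],0,-0.4],
    [[0,0,-50],0,-0.4]
  ]
}}

```text
t: 12.55
tcp_pos: [0.6431, -0.1259, 0.294]
tool_rot: [1.0, -0.0, -0.003, -0.002]
force: [0.4, -0.3, 0.6]
finger_gap: 0.3
```

{"api": "servo_tool", "payload": {
  "rows": [
    [[0,0,-50],0,-0.4],
    [[0,0,-100],0,-0.4],
    [[0,0,-100],0,0],
    [[50,0,-100],0,0],
    [[100,0,-100],0,0],
    [[150,0,-100],0,0],
    [[200,0,-100],0,0],
    [[250,0,-100],0,0]
  ]
}}

```text
t: 13.35
tcp_pos: [0.892, -0.1264, 0.3921]
tool_rot: [1.0, -0.0, -0.003, -0.002]
force: [1.8, -0.3, -0.6]
finger_gap: 0.503
```

```bash
python3 -c "
from h import *
to([.627,-.1265,.3]); print(sense()['q'].round(3))"
```

```text
t 13.35 tcp [ 0.892  -0.1264  0.3921] zax [-0.005  0.003 -1.   ] shift mm [-264.5    0.6   93.5] turn -0.04 gap 0.503 F [ 1.8 -0.3 -0.6] T [-0.   -0.08  0.01]
[-0.264  0.998  0.48   0.002  1.669  1.307]
```

{"api": "servo_tool", "payload": {
  "rows": [
    [[50,0,0],0,0],
    [[100,0,0],0,0],
    [[150,0,0],0,0],
    [[200,0,0],0,0],
    [[250,0,0],0,0],
    [[250,0,0],0,0]
  ]
}}

```text
t: 13.95
tcp_pos: [0.9458, -0.11, 0.3655]
tool_rot: [1.0, -0.0, 0.016, 0.001]
force: [-0.7, 0.2, 0.1]
finger_gap: 0.5
```

```bash
python3 -c "
from h import *
to([.627,-.1265,.3]); print(sense()['q'].round(3))"
```

```text
t 13.95 tcp [ 0.9458 -0.11    0.3655] zax [ 0.032 -0.002 -0.999] shift mm [-320.8   16.7   55.3] turn -0.05 gap 0.5 F [-0.7  0.2  0.1] T [0.01 0.02 0.01]
[-0.233  1.142  0.218  0.006  1.75   1.339]
```

{"api": "servo_tool", "payload": {
  "rows": [
    [[300,0,0],0,0],
    [[300,0,0],0,0]
  ]
}}

```text
t: 14.15
tcp_pos: [0.9543, -0.1011, 0.3526]
tool_rot: [0.999, -0.001, 0.035, 0.003]
force: [-0.6, -0.3, -0.1]
finger_gap: 0.5
```

{"api": "servo_tool", "payload": {
  "rows": [
    [[300,0,0],0,0],
    [[300,0,0],0,0]
  ]
}}

```text
t: 14.35
tcp_pos: [0.9617, -0.0925, 0.3422]
tool_rot: [0.999, -0.001, 0.052, 0.005]
force: [-0.5, 0.6, -0.6]
finger_gap: 0.499
```

{"api": "servo_tool", "payload": {
  "rows": [
    [[1000,0,-300],0,0],
    [[1000,0,-300],0,0]
  ]
}}

```text
t: 14.55
tcp_pos: [0.9627, -0.0843, 0.3615]
tool_rot: [0.998, -0.001, 0.069, 0.006]
force: [1.0, -0.3, 0.7]
finger_gap: 0.5
```

```bash
python3 -c "
from h import *
to([.627,-.1265,.3]); print(sense()['q'].round(3))"
```

```text
t 14.55 tcp [ 0.9627 -0.0843  0.3615] zax [ 0.138 -0.013 -0.99 ] shift mm [-341.    42.1   15.1] turn -0.01 gap 0.5 F [ 1.  -0.3  0.7] T [0.06 0.08 0.01]
[-0.204  1.148  0.219  0.016  1.637  1.37 ]
```

Each out-of-reach call leaves about 2° of tilt, and it adds up. So the plan is:
- Tilt the empty tool about 37° inward at the near reach limit.
- Grasp the handle like that.
- Turn 180° about the tool axis, which tips the cup by twice the tilt.
- Turn back to stand it upright again.

First, to the near limit.

{"api": "servo_tool", "payload": {
  "rows": [
    [[-50,-10,-7],0,0],
    [[-100,-20,-14],0,0],
    [[-150,-30,-21],0,0],
    [[-200,-40,-28],0,0],
    [[-250,-50,-35],0,0],
    [[-300,-60,-42],0,0],
    [[-350,-70,-49],0,0],
    [[-400,-84,-56],0,0]
  ]
}}

```text
t: 15.35
tcp_pos: [0.5923, -0.008, 0.3634]
tool_rot: [0.997, -0.001, 0.071, 0.007]
force: [-0.3, -0.0, -0.1]
finger_gap: 0.498
```

{"api": "servo_tool", "payload": {
  "rows": [
    [[-50,0,-7],0,0],
    [[-100,0,-14],0,0],
    [[-150,0,-21],0,0],
    [[-200,0,-28],0,0],
    [[-250,0,-35],0,0],
    [[-300,0,-42],0,0],
    [[-350,0,-49],0,0]
  ]
}}

```text
t: 16.05
tcp_pos: [0.243, -0.0069, 0.363]
tool_rot: [0.997, 0.0, 0.074, 0.008]
force: [0.5, -1.9, 0.6]
finger_gap: 0.495
```

{"api": "servo_tool", "payload": {
  "rows": [
    [[-300,0,0],0,0],
    [[-300,0,0],0,0]
  ]
}}

```text
t: 16.25
tcp_pos: [0.1853, -0.0097, 0.3923]
tool_rot: [0.998, 0.001, 0.066, 0.01]
force: [0.2, -1.0, 0.7]
finger_gap: 0.5
```

{"api": "servo_tool", "payload": {
  "rows": [
    [[-300,0,0],0,0]
  ]
}}

```text
t: 16.35
tcp_pos: [0.1574, -0.0112, 0.4088]
tool_rot: [0.998, 0.003, 0.062, 0.011]
force: [-0.7, -1.7, 1.1]
finger_gap: 0.497
```

```bash
python3 -c "
from h import *
to([.4,0,.36]); print(sense()['q'].round(3))"
```

```text
t 16.35 tcp [ 0.1574 -0.0112  0.4088] zax [ 0.123 -0.022 -0.992] shift mm [234.8 -11.   78.1] turn 0.46 gap 0.497 F [-0.7 -1.7  1.1] T [-0.04  0.09 -0.02]
[-0.953 -0.323  2.439  0.109  0.938  0.551]
```

The near limit tilts slowly and crowds the base, while the far limit tilts steadily outward. So I'll grasp now with the tool about 7° off vertical, turn the cup half round so its handle faces the robot, and set it down. After that I tilt outward.

{"api": "servo_tool", "payload": {
  "rows": [
    [[30,-2,5],0,0],
    [[75,5,15],0,0],
    [[120,20,25],0,0],
    [[165,35,35],0,0],
    [[210,55,45],0,0],
    [[255,75,55],0,0],
    [[300,90,65],0,0],
    [[345,105,75],0,0]
  ]
}}

```text
t: 17.15
tcp_pos: [0.512, -0.1159, 0.3812]
tool_rot: [0.998, 0.003, 0.064, 0.012]
force: [-0.7, -0.8, 0.7]
finger_gap: 0.497
```

```bash
python3 - <<'E'
from h import *
st=sense(); t=R.from_quat(st["tool_rot"]).as_matrix()[:,2]
P=np.array([.627,-.1265,.046])
to(P-.155*t); to(P-.155*t+[0,0,.08]); print(st["q"].round(2))
E
```

```text
t 17.15 tcp [ 0.512  -0.1159  0.3812] zax [ 0.127 -0.024 -0.992] shift mm [ 71.4   2.8 192.3] turn 0.47 gap 0.497 F [-0.7 -0.8  0.7] T [0.01 0.11 0.03]
t 17.15 tcp [ 0.512  -0.1159  0.3812] zax [ 0.127 -0.024 -0.992] shift mm [ 81.5   4.8 112.9] turn 0.47 gap 0.497 F [-0.7 -0.8  0.7] T [0.01 0.11 0.03]
[-0.44  0.41  1.75  0.04  0.86  1.09]
```

{"api": "servo_tool", "payload": {
  "rows": [
    [[40,2,40],0,0],
    [[81,5,80],0,0],
    [[81,5,113],0,0],
    [[78,4,150],0,-0.3],
    [[73,3,180],0,-0.3],
    [[71,3,192],0,-0.3],
    [[71,3,192],0,-0.3],
    [[71,3,192],0,-0.6]
  ],
  "force": 100
}}

```text
t: 17.95
tcp_pos: [0.6078, -0.1233, 0.2018]
tool_rot: [0.998, 0.003, 0.065, 0.013]
force: [-0.6, -0.2, -0.6]
finger_gap: 0.206
```

{"api": "servo_tool", "payload": {
  "rows": [
    [[0,0,0],0,-1],
    [[0,0,0],0,-1],
    [[0,0,0],0,-1],
    [[2,0,-15],0,-1],
    [[4,0,-35],0,-1],
    [[8,0,-60],0,-1],
    [[8,0,-60],0,-1]
  ]
}}

```text
t: 18.65
tcp_pos: [0.6093, -0.1221, 0.2668]
tool_rot: [0.997, 0.003, 0.07, 0.014]
force: [0.4, -0.8, -1.9]
finger_gap: 0.118
```

```bash
python3 - <<'E'
from t2 import *
to([.6,-.12,.25]); tl()
E
```

```text
t 18.65 tcp [ 0.6093 -0.1221  0.2668] zax [ 0.139 -0.028 -0.99 ] shift mm [-11.5  -2.7  15.3] turn 0.51 gap 0.118 F [ 0.4 -0.8 -1.9] T [ 0.04 -0.02  0.01]
lip? [-84.   1.   2.] low [  8.  -9. -31.] 2141 gap 0.118 F [ 0.5 -0.5 -1. ] t 18.7 tcp [ 0.6086 -0.1219  0.265 ]
```

{"api": "servo_tool", "payload": {
  "rows": [
    [[-25,0,-3],-8,-1],
    [[-55,0,-7],-16,-1],
    [[-85,0,-12],-24,-1],
    [[-109,0,-15],-32,-1],
    [[-109,0,-15],-40,-1],
    [[-109,0,-15],-48,-1],
    [[-109,0,-15],-56,-1],
    [[-109,0,-15],-64,-1]
  ]
}}

```text
t: 19.5
tcp_pos: [0.498, -0.1223, 0.2645]
tool_rot: [0.843, 0.534, 0.05, 0.047]
force: [0.2, -0.6, -1.5]
finger_gap: 0.117
```

{"api": "servo_tool", "payload": {
  "rows": [
    [[0,0,0],-8,-1],
    [[0,0,0],-16,-1],
    [[0,0,0],-24,-1],
    [[0,0,0],-32,-1],
    [[0,0,0],-40,-1],
    [[0,0,0],-48,-1],
    [[0,0,0],-56,-1],
    [[0,0,0],-64,-1]
  ]
}}

```text
t: 20.3
tcp_pos: [0.4975, -0.1221, 0.2638]
tool_rot: [0.429, 0.901, 0.017, 0.065]
force: [-0.3, 0.1, -2.1]
finger_gap: 0.121
```

```bash
python3 -c "
from h import *
to([.5,-.12,.22],180); print(sense()['q'].round(2))"
```

```text
t 20.3 tcp [ 0.4975 -0.1221  0.2638] zax [ 0.131 -0.025 -0.991] shift mm [ 4.5 -0.5 43.7] turn -51.23 gap 0.121 F [-0.3  0.1 -2.1] T [0.05 0.16 0.03]
[-0.47  0.59  1.88  0.07  0.55 -1.21]
```

{"api": "servo_tool", "payload": {
  "rows": [
    [[0,0,0],-8,-1],
    [[0,0,0],-16,-1],
    [[0,0,0],-24,-1],
    [[0,0,0],-32,-1],
    [[0,0,0],-40,-1],
    [[0,0,0],-48,-1],
    [[0,0,0],-51,-1]
  ]
}}

```text
t: 21.0
tcp_pos: [0.4969, -0.1218, 0.2631]
tool_rot: [-0.002, 0.998, -0.012, 0.065]
force: [0.6, -0.5, -2.0]
finger_gap: 0.118
```

```bash
python3 - <<'E'
from t2 import *
t=sense()["tcp_pos"]; to(t+[0,0,-.04],180); to(t+[0,0,-.064],180)
s=snapshot("side"); cv2.imwrite("pics/s6.png",cv2.resize(s["image"][190:350,190:430],(750,500)))
E
```

```text
t 21.0 tcp [ 0.4969 -0.1218  0.2631] zax [ 0.129 -0.024 -0.991] shift mm [ 5.2  1.  39.7] turn -359.67 gap 0.118 F [ 0.6 -0.5 -2. ] T [0.03 0.14 0.01]
t 21.0 tcp [ 0.4969 -0.1218  0.2631] zax [ 0.129 -0.024 -0.991] shift mm [ 8.3  1.6 63.4] turn -359.67 gap 0.118 F [ 0.6 -0.5 -2. ] T [0.03 0.14 0.01]
```

View pics/s6.png

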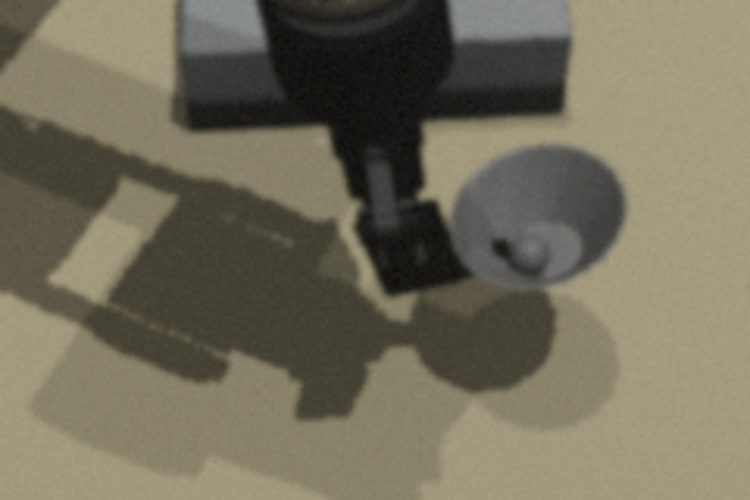

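The cup (crop 540,215) has its lip slightly up and its handle (395,260) low. I'll lower it until the handle corner touches, then drag it toward +x with a light grip to level it.

{"api": "servo_tool", "payload": {
  "rows": [
    [[3,0,25],0,-1],
    [[6,1,45],0,-1],
    [[7,1,53],0,-1],
    [[7,1,56],0,-1],
    [[7,1,57],0,-1]
  ],
  "force": 30
}}

```text
t: 21.55
tcp_pos: [0.4966, -0.1218, 0.2056]
tool_rot: [-0.002, 0.998, -0.011, 0.063]
force: [-3.5, -0.1, 4.5]
finger_gap: 0.115
```

{"api": "servo_tool", "payload": {
  "rows": [
    [[-4,0,1.5],0,-1],
    [[-8,0,3],0,-1],
    [[-13,0,4.5],0,-1],
    [[-18,0,6],0,-1],
    [[-23,0,7],0,-1],
    [[-28,0,8],0,-1]
  ],
  "force": 20
}}

```text
t: 22.15
tcp_pos: [0.5223, -0.1207, 0.2028]
tool_rot: [-0.003, 0.998, -0.01, 0.059]
force: [-12.9, -0.5, 18.1]
finger_gap: 0.12
```

```bash
python3 - <<'E'
from t2 import *
to([.52,-.12,.2],180)
s=snapshot("side"); cv2.imwrite("pics/s7.png",cv2.resize(s["image"][190:350,190:430],(750,500)))
C=cloud(s);P=C[(s["z_map"]>0)&(C[...,0]>.575)&(C[...,0]<.7)&(abs(C[...,1]+.12)<.06)&(C[...,2]>.012)]
i=P[:,0].argmax(); print("lip",P[i].round(3), "maxz",P[P[:,2].argmax()].round(3),P[:,1].min().round(3),P[:,1].max().round(3))
E
```

```text
t 22.15 tcp [ 0.5223 -0.1207  0.2028] zax [ 0.117 -0.019 -0.993] shift mm [2.6 0.7 2.5] turn -359.61 gap 0.12 F [-12.9  -0.5  18.1] T [-0.2   2.86 -0.04]
lip [ 0.647 -0.121  0.042] maxz [ 0.639 -0.145  0.044] -0.166 -0.078
```

View pics/s7.png

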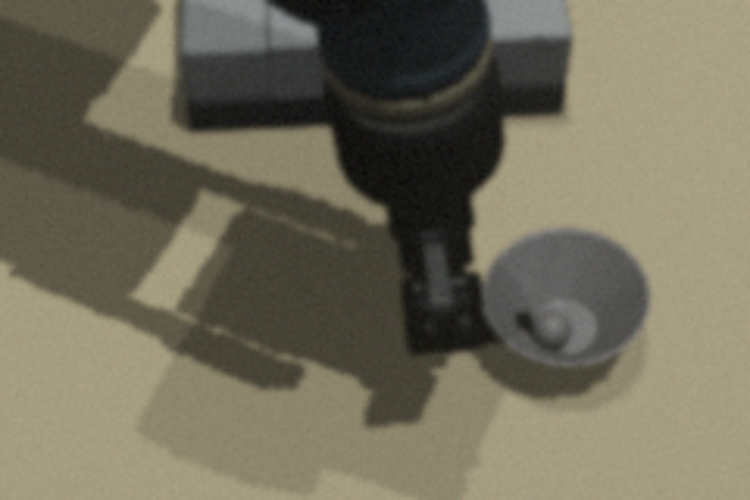

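The cup is nearly level (rim centre at 570,298), with the ball inside. I release it, back off, and go to the far limit.

{"api": "servo_tool", "payload": {
  "rows": [
    [[0,0,-1],0,-0.3],
    [[0,0,-1],0,-0.3],
    [[0,0,-1],0,-0.3],
    [[0,0,-30],0,-0.3],
    [[0,0,-75],0,0],
    [[0,0,-120],0,0],
    [[-40,20,-160],0,0],
    [[-90,45,-180],0,0]
  ]
}}

```text
t: 23.0
tcp_pos: [0.5767, -0.0801, 0.3861]
tool_rot: [-0.001, 0.998, -0.011, 0.061]
force: [0.2, -1.2, -1.3]
finger_gap: 0.503
```

{"api": "servo_tool", "payload": {
  "rows": [
    [[-48,12,6],0,0],
    [[-96,24,12],0,0],
    [[-144,36,18],0,0],
    [[-192,48,24],0,0],
    [[-240,60,30],0,0],
    [[-288,72,36],0,0],
    [[-336,75,42],0,0]
  ]
}}

```text
t: 23.7
tcp_pos: [0.9156, -0.0025, 0.3839]
tool_rot: [-0.002, 0.998, -0.01, 0.062]
force: [1.1, -0.3, -0.2]
finger_gap: 0.503
```

{"api": "servo_tool", "payload": {
  "rows": [
    [[-300,0,0],0,0],
    [[-300,0,0],0,0]
  ]
}}

```text
t: 23.9
tcp_pos: [0.9632, -0.0033, 0.3805]
tool_rot: [-0.003, 0.997, -0.01, 0.073]
force: [-4.5, -0.7, 8.5]
finger_gap: 0.5
```

```bash
python3 -c "
from h import *
to([.9,0,.38],180); print(sense()['q'].round(3))"
```

```text
t 23.9 tcp [ 0.9632 -0.0033  0.3805] zax [ 0.146 -0.02  -0.989] shift mm [62.5  3.5 -8.8] turn -359.61 gap 0.5 F [-4.5 -0.7  8.5] T [-0.03  0.23 -0.02]
[-0.119  1.128  0.218 -0.002  1.648 -1.695]
```

{"api": "servo_tool", "payload": {
  "rows": [
    [[40,50,0],0,0],
    [[40,100,0],0,0],
    [[40,150,0],0,0],
    [[40,155,0],0,0]
  ]
}}

```text
t: 24.3
tcp_pos: [0.9218, 0.1588, 0.3705]
tool_rot: [-0.006, 0.997, -0.008, 0.073]
force: [0.5, 1.1, 0.3]
finger_gap: 0.501
```

{"api": "servo_tool", "payload": {
  "rows": [
    [[-300,0,0],0,0],
    [[-300,0,0],0,0]
  ]
}}

```text
t: 24.5
tcp_pos: [0.9575, 0.1472, 0.3616]
tool_rot: [-0.007, 0.997, -0.006, 0.083]
force: [-0.0, -1.3, -2.7]
finger_gap: 0.502
```

{"api": "servo_tool", "payload": {
  "rows": [
    [[-300,0,0],0,0]
  ]
}}

```text
t: 24.6
tcp_pos: [0.9626, 0.1391, 0.3656]
tool_rot: [-0.008, 0.995, -0.004, 0.099]
force: [0.3, 0.6, 0.2]
finger_gap: 0.5
```

{"api": "servo_tool", "payload": {
  "rows": [
    [[-300,0,0],0,0]
  ]
}}

```text
t: 24.7
tcp_pos: [0.9676, 0.1322, 0.3688]
tool_rot: [-0.007, 0.993, -0.002, 0.117]
force: [0.2, -1.0, 0.6]
finger_gap: 0.503
```

{"api": "servo_tool", "payload": {
  "rows": [
    [[-300,0,0],0,0]
  ]
}}

```text
t: 24.8
tcp_pos: [0.9725, 0.1262, 0.3717]
tool_rot: [-0.006, 0.991, -0.001, 0.135]
force: [0.0, -0.9, 0.3]
finger_gap: 0.5
```

```bash
python3 -c "
from h import *
to([.9,0,.38],180); print(sense()['q'].round(3))"
```

```text
t 24.8 tcp [0.9725 0.1262 0.3717] zax [ 0.268  0.001 -0.963] shift mm [  69.2 -125.3  -27.5] turn -359.24 gap 0.5 F [ 0.  -0.9  0.3] T [0.03 0.17 0.03]
[ 0.016  1.14   0.218 -0.004  1.512 -1.568]
```

{"api": "servo_tool", "payload": {
  "rows": [
    [[-300,5,0],0,0]
  ]
}}

```text
t: 24.9
tcp_pos: [0.977, 0.1212, 0.3757]
tool_rot: [-0.005, 0.988, 0.001, 0.154]
force: [-0.4, 0.8, -0.5]
finger_gap: 0.501
```

{"api": "servo_tool", "payload": {
  "rows": [
    [[-300,5,0],0,0]
  ]
}}

```text
t: 25.0
tcp_pos: [0.9811, 0.1167, 0.381]
tool_rot: [-0.005, 0.985, 0.003, 0.172]
force: [-0.1, -0.3, 0.2]
finger_gap: 0.504
```

{"api": "servo_tool", "payload": {
  "rows": [
    [[-300,5,0],0,0]
  ]
}}

```text
t: 25.1
tcp_pos: [0.9847, 0.1122, 0.3877]
tool_rot: [-0.004, 0.982, 0.004, 0.191]
force: [-0.6, 0.6, -0.0]
finger_gap: 0.5
```

{"api": "servo_tool", "payload": {
  "rows": [
    [[-300,5,0],0,0]
  ]
}}

```text
t: 25.2
tcp_pos: [0.988, 0.1079, 0.3957]
tool_rot: [-0.003, 0.978, 0.005, 0.209]
force: [-0.1, 0.7, -0.2]
finger_gap: 0.497
```

{"api": "servo_tool", "payload": {
  "rows": [
    [[-300,5,0],0,0]
  ]
}}

```text
t: 25.3
tcp_pos: [0.9907, 0.1039, 0.4049]
tool_rot: [-0.002, 0.974, 0.007, 0.227]
force: [-0.2, -0.4, 0.0]
finger_gap: 0.501
```

{"api": "servo_tool", "payload": {
  "rows": [
    [[-300,5,0],0,0]
  ]
}}

```text
t: 25.4
tcp_pos: [0.993, 0.1004, 0.4147]
tool_rot: [-0.002, 0.97, 0.008, 0.244]
force: [-0.5, 0.1, -0.0]
finger_gap: 0.503
```

{"api": "servo_tool", "payload": {
  "rows": [
    [[-300,5,0],0,0]
  ]
}}

```text
t: 25.5
tcp_pos: [0.9947, 0.0971, 0.4256]
tool_rot: [-0.001, 0.965, 0.009, 0.261]
force: [-0.6, -0.3, 0.2]
finger_gap: 0.5
```

{"api": "servo_tool", "payload": {
  "rows": [
    [[-300,5,0],0,0]
  ]
}}

```text
t: 25.6
tcp_pos: [0.9959, 0.094, 0.4374]
tool_rot: [-0.001, 0.961, 0.011, 0.277]
force: [0.2, 0.8, 0.1]
finger_gap: 0.499
```

{"api": "servo_tool", "payload": {
  "rows": [
    [[-300,5,0],0,0]
  ]
}}

```text
t: 25.7
tcp_pos: [0.9965, 0.0909, 0.4502]
tool_rot: [-0.002, 0.956, 0.012, 0.293]
force: [-0.1, 0.2, -0.4]
finger_gap: 0.5
```

{"api": "servo_tool", "payload": {
  "rows": [
    [[-300,5,0],0,0]
  ]
}}

```text
t: 25.8
tcp_pos: [0.9965, 0.0878, 0.464]
tool_rot: [-0.002, 0.951, 0.013, 0.308]
force: [-0.1, -0.7, -0.1]
finger_gap: 0.5
```

```bash
python3 -c "
from h import *
to([.9,0,.38],180); print(sense()['q'].round(3))"
```

```text
t 25.8 tcp [0.9965 0.0878 0.464 ] zax [ 0.586  0.027 -0.81 ] shift mm [127.  -88.7   9. ] turn -0.34 gap 0.5 F [-0.1 -0.7 -0.1] T [0.   0.25 0.01]
[-0.029  1.062  0.218  0.046  1.236 -1.604]
```

{"api": "servo_tool", "payload": {
  "rows": [
    [[-300,-5,0],0,0]
  ]
}}

```text
t: 25.9
tcp_pos: [0.9961, 0.0835, 0.4785]
tool_rot: [-0.002, 0.946, 0.015, 0.323]
force: [-0.3, 0.6, -0.9]
finger_gap: 0.498
```

```bash
cat > cupm.py <<'E'
from h import *
def cup(n):
    s=snapshot(n); C=cloud(s); g=(s["z_map"]>0)&(C[...,0]>.45)&(C[...,0]<.72)&(C[...,1]>-.22)&(C[...,1]<-.03); col=s["image"].max(2)
    rim=g&(C[...,2]>.031)&(C[...,2]<.039)&(col>60); rim[:]=rim
    P=C[rim][:,:2].astype(np.float32); P=P[np.linalg.norm(P-np.median(P,0),axis=1)<.06]
    (c,r)=cv2.minEnclosingCircle(P*1000)
    h=g&(col<55)&(C[...,2]>.04); H=C[h]
    c=np.array(c); hm=(H[:,:2].min(0)+H[:,:2].max(0))/2*1000
    print(n,"cup",c.round(1),"r",round(r,1),"handle mid",hm.round(1),"x",H[:,0].min().round(4),H[:,0].max().round(4),"n",len(H),"ztop",H[:,2].max().round(3),"dir",np.degrees(np.arctan2(*(hm-c)[::-1])).round(1))
    return s
E
python3 - <<'E'
from cupm import *
s=cup("top"); cv2.imwrite("pics/t8.png",cv2.resize(s["image"][100:300,250:550],(750,500))); cup("side")
to([.9,0,.38],180)
E
```

```text
Traceback (most recent call last):
  File "cupm.py", line 8, in cup
    c=np.array(c); hm=(H[:,:2].min(0)+H[:,:2].max(0))/2*1000
                       ~~~~~~~~~~~^^^
ValueError: zero-size array to reduction operation minimum which has no identity
```

```bash
python3 - <<'E'
from cupm import *
s=cup("side"); cv2.imwrite("pics/s8.png",s["image"])
E
```

```text
side cup [ 609.  -122.8] r 43.9 handle mid [ 545.7 -126.3] x 0.5262 0.5651 n 251 ztop 0.06 dir -176.8
```

View pics/s8.png

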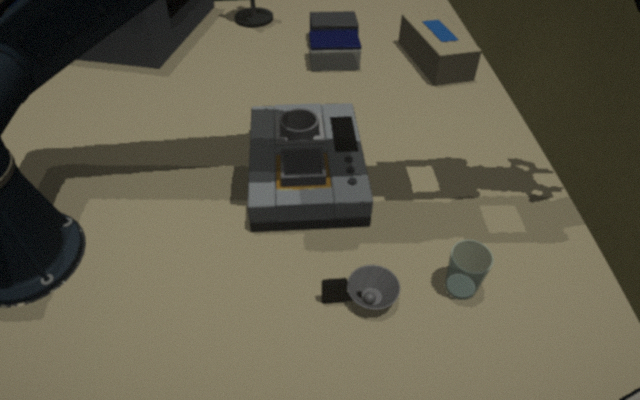

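The cup is upright at (372,290) with the ball in it, and its handle at (335,291) now faces the robot. Next, the tilted grasp.

```bash
python3 - <<'E'
from h import *
t=R.from_quat(sense()["tool_rot"]).as_matrix()[:,2]; P=np.array([.542,-.1245,.045])
to(P-.155*t+[-.05,0,.15],180); to(P-.155*t+[-.05,0,.07],180); to(P-.155*t,180)
E
```

```text
t 26.0 tcp [0.9956 0.0824 0.4815] zax [ 0.614  0.028 -0.789] shift mm [ 572.1 -208.  -244.2] turn -0.45 gap 0.497 F [ 0.  -0.5  0.7] T [-0.03  0.25  0.09]
t 26.0 tcp [0.9956 0.0824 0.4815] zax [ 0.614  0.028 -0.789] shift mm [ 621.3 -210.  -181.1] turn -0.45 gap 0.497 F [ 0.  -0.5  0.7] T [-0.03  0.25  0.09]
t 26.0 tcp [0.9956 0.0824 0.4815] zax [ 0.614  0.028 -0.789] shift mm [ 624.8 -212.5  -95.2] turn -0.45 gap 0.497 F [ 0.  -0.5  0.7] T [-0.03  0.25  0.09]
```

{"api": "servo_tool", "payload": {
  "rows": [
    [[42,-15,-18],0,0],
    [[84,-30,-36],0,0],
    [[126,-45,-54],0,0],
    [[168,-60,-72],0,0],
    [[210,-76,-90],0,0],
    [[252,-92,-108],0,0],
    [[294,-107,-126],0,0],
    [[336,-122,-144],0,0]
  ]
}}

```text
t: 26.8
tcp_pos: [0.6496, -0.0391, 0.3877]
tool_rot: [-0.002, 0.946, 0.014, 0.325]
force: [0.6, 1.0, -0.1]
finger_gap: 0.502
```

{"api": "servo_tool", "payload": {
  "rows": [
    [[42,-15,-18],0,0],
    [[84,-30,-36],0,0],
    [[126,-45,-54],0,0],
    [[168,-60,-72],0,0],
    [[210,-76,-90],0,0],
    [[236,-86,-100],0,0],
    [[236,-86,-100],0,0]
  ]
}}

```text
t: 27.5
tcp_pos: [0.4503, -0.1034, 0.3799]
tool_rot: [0.008, 0.954, 0.007, 0.299]
force: [1.3, -0.7, -0.2]
finger_gap: 0.499
```

```bash
python3 - <<'E'
from h import *
t=R.from_quat(sense()["tool_rot"]).as_matrix()[:,2]; P=np.array([.542,-.1245,.045])
to(P-.155*t+[-.05,0,.07],180); to(P-.155*t,180); print(sense()["q"].round(2))
E
```

```text
t 27.5 tcp [ 0.4503 -0.1034  0.3799] zax [ 0.57   0.009 -0.822] shift mm [116.3 -25.5  86.2] turn -1.31 gap 0.499 F [ 1.3 -0.7 -0.2] T [0.   0.22 0.01]
t 27.5 tcp [ 0.4503 -0.1034  0.3799] zax [ 0.57   0.009 -0.822] shift mm [115.1 -26.3 172.2] turn -1.31 gap 0.499 F [ 1.3 -0.7 -0.2] T [0.   0.22 0.01]
[-0.55  0.3   2.04  0.87  0.41 -2.85]
```

```bash
python3 - <<'E'
from h import *
def fk(q1,s,q4,q5,q6): return R.from_euler("ZYZYZ",[q1,s,q4,q5,q6-np.pi/2]) if 0 else R.from_euler("Z",q1)*R.from_euler("Y",s)*R.from_euler("Z",q4)*R.from_euler("Y",q5)*R.from_euler("Z",q6)
st=sense(); q=st["q"]; Rm=R.from_quat(st["tool_rot"]); F=fk(q[0],q[1]+q[2],q[3],q[4],q[5])
off=(F.inv()*Rm).as_euler("ZYX",degrees=True); print("off",off.round(1))
o=R.from_euler("Z",np.round(off[0]/90)*90,degrees=True)
def sol(Rw,q1,s):
    M=(R.from_euler("Y",-s)*R.from_euler("Z",-q1)*Rw*o.inv()).as_matrix()
    q5=np.arctan2(np.hypot(M[0,2],M[1,2]),M[2,2]); return np.array([np.arctan2(M[1,2],M[0,2]),q5,np.arctan2(M[2,1],-M[2,0])])
a=np.radians(37); t=np.array([np.sin(a),0,-np.cos(a)]); y=np.array([0,1,0]); x=np.cross(y,t)
R180=R.from_matrix(np.c_[x,y,t])
for nm,q1,s in [("cup now",-.55,2.2),("cup low",-.5,2.4),("well",.3,2.2),("well",.4,2.3),("well",.5,2.2),("y=0",0,2.2),("y=-.04",-.2,2.2)]:
    r=sol(R180,q1,s); print(nm,q1,s,"q4,q5,q6 yaw180",r.round(2),"q6 yaw0",[round(r[2]+k*np.pi,2) for k in(-1,1)])
E
```

```text
off [90. -0. -0.]
cup now -0.55 2.2 q4,q5,q6 yaw180 [ 0.74  0.48 -2.71] q6 yaw0 [np.float64(-5.85), np.float64(0.43)]
cup low -0.5 2.4 q4,q5,q6 yaw180 [ 1.09  0.33 -3.05] q6 yaw0 [np.float64(-6.19), np.float64(0.09)]
well 0.3 2.2 q4,q5,q6 yaw180 [-0.52  0.36 -0.83] q6 yaw0 [np.float64(-3.97), np.float64(2.31)]
well 0.4 2.3 q4,q5,q6 yaw180 [-0.8   0.33 -0.47] q6 yaw0 [np.float64(-3.61), np.float64(2.67)]
well 0.5 2.2 q4,q5,q6 yaw180 [-0.71  0.46 -0.5 ] q6 yaw0 [np.float64(-3.64), np.float64(2.64)]
y=0 0 2.2 q4,q5,q6 yaw180 [ 0.    0.3  -1.57] q6 yaw0 [np.float64(-4.71), np.float64(1.57)]
y=-.04 -0.2 2.2 q4,q5,q6 yaw180 [ 0.38  0.33 -2.09] q6 yaw0 [np.float64(-5.24), np.float64(1.05)]
```

The last joint reached its limit at this yaw. The opposite yaw gives the same grasp with range to spare for the pour, so I turn +180°.

{"api": "servo_tool", "payload": {
  "rows": [
    [[0,0,0],8.5,0],
    [[0,0,0],17,0],
    [[0,0,0],25.5,0],
    [[0,0,0],34,0],
    [[0,0,0],42.5,0],
    [[0,0,0],51,0],
    [[0,0,0],59.5,0],
    [[0,0,0],68,0]
  ]
}}

```text
t: 28.3
tcp_pos: [0.4511, -0.1034, 0.3802]
tool_rot: [0.542, 0.785, 0.174, 0.244]
force: [0.4, 0.4, -1.1]
finger_gap: 0.5
```

{"api": "servo_tool", "payload": {
  "rows": [
    [[0,0,0],8.5,0],
    [[0,0,0],17,0],
    [[0,0,0],25.5,0],
    [[0,0,0],34,0],
    [[0,0,0],42.5,0],
    [[0,0,0],51,0],
    [[0,0,0],59.5,0],
    [[0,0,0],68,0]
  ]
}}

```text
t: 29.1
tcp_pos: [0.4519, -0.1034, 0.3805]
tool_rot: [0.889, 0.346, 0.281, 0.104]
force: [0.3, 0.2, 0.3]
finger_gap: 0.499
```

```bash
python3 - <<'E'
from h import *
t=R.from_quat(sense()["tool_rot"]).as_matrix()[:,2]; P=np.array([.542,-.1245,.045])
to(P-.155*t+[-.05,0,.07],0); to(P-.155*t,0); print(sense()["q"].round(2))
E
```

```text
t 29.1 tcp [ 0.4519 -0.1034  0.3805] zax [ 0.572  0.009 -0.82 ] shift mm [-103.6  -62.9   85.6] turn 48.18 gap 0.499 F [0.3 0.2 0.3] T [-0.    0.29  0.  ]
t 29.1 tcp [ 0.4519 -0.1034  0.3805] zax [ 0.572  0.009 -0.82 ] shift mm [-103.5  -61.7  171.6] turn 48.18 gap 0.499 F [0.3 0.2 0.3] T [-0.    0.29  0.  ]
[-0.55  0.3   2.03  0.87  0.41 -0.47]
```

{"api": "servo_tool", "payload": {
  "rows": [
    [[-20,-12,15],8.5,0],
    [[-45,-27,35],17,0],
    [[-70,-42,55],25.5,0],
    [[-95,-57,75],34,0],
    [[-104,-63,86],42.5,0],
    [[-104,-63,86],42.7,0],
    [[-104,-63,86],42.7,-0.3]
  ]
}}

```text
t: 29.8
tcp_pos: [0.4034, -0.1268, 0.2395]
tool_rot: [0.955, -0.005, 0.298, -0.007]
force: [-0.1, -0.1, -0.6]
finger_gap: 0.357
```

```bash
python3 - <<'E'
from h import *
t=R.from_quat(sense()["tool_rot"]).as_matrix()[:,2]; P=np.array([.542,-.1245,.045])
to(P-.205*t,0); to(P-.155*t,0); print(sense()["q"].round(2))
E
```

```text
t 29.8 tcp [ 0.4034 -0.1268  0.2395] zax [ 0.569  0.01  -0.822] shift mm [ 3.3 -0.  33.8] turn -0.92 gap 0.357 F [-0.1 -0.1 -0.6] T [-0.01  0.26 -0.05]
t 29.8 tcp [ 0.4034 -0.1268  0.2395] zax [ 0.569  0.01  -0.822] shift mm [ 3.3 -0.  83.8] turn -0.92 gap 0.357 F [-0.1 -0.1 -0.6] T [-0.01  0.26 -0.05]
[-0.68  0.63  2.25  2.08  0.43 -1.13]
```

{"api": "servo_tool", "payload": {
  "rows": [
    [[3,0,25],-1,-0.4],
    [[3,0,50],-1,-0.4],
    [[3,0,70],-1,-0.4],
    [[3,0,84],-1,-0.4],
    [[3,0,84],-1,-0.4],
    [[3,0,84],-1,-0.4]
  ]
}}

```text
t: 30.4
tcp_pos: [0.4537, -0.1259, 0.1721]
tool_rot: [0.955, 0.004, 0.298, -0.004]
force: [-0.2, 0.0, -0.3]
finger_gap: 0.3
```

```bash
python3 - <<'E'
from h import *
t=R.from_quat(sense()["tool_rot"]).as_matrix()[:,2]; P=np.array([.542,-.1245,.045])
to(P-.155*t,0); print(sense()["q"].round(2))
s=snapshot("side"); cv2.imwrite("pics/s9.png",cv2.resize(s["image"][210:340,240:440],(800,520)))
E
```

```text
t 30.4 tcp [ 0.4537 -0.1259  0.1721] zax [ 0.569  0.01  -0.822] shift mm [ 0.2  0.2 -0.2] turn 0.32 gap 0.3 F [-0.2  0.  -0.3] T [-0.04  0.24  0.06]
[-0.6   0.81  2.14  2.31  0.46 -1.31]
```

View pics/s9.png

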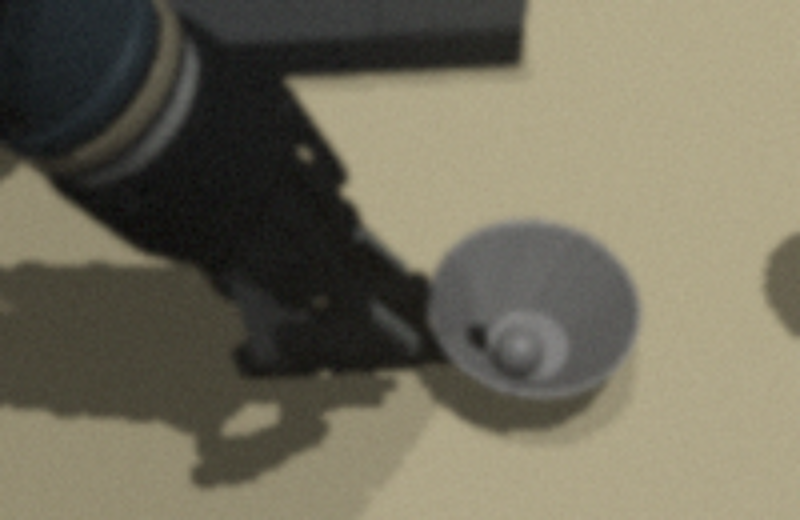

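The tool straddles the handle at the intended 35° (fingers at crop 400,320), with the ball still in the cup. Close and lift.

{"api": "servo_tool", "payload": {
  "rows": [
    [[0,0,0],0,-1],
    [[0,0,0],0,-1],
    [[0,0,0],0,-1],
    [[0,0,0],0,-1],
    [[5,0,-7],0,-1],
    [[14,0,-20],0,-1],
    [[28,0,-40],0,-1],
    [[45,0,-65],0,-1]
  ],
  "force": 110
}}

```text
t: 31.25
tcp_pos: [0.453, -0.1262, 0.2504]
tool_rot: [0.955, 0.003, 0.297, -0.004]
force: [2.0, 0.5, -3.2]
finger_gap: 0.12
```

{"api": "servo_tool", "payload": {
  "rows": [
    [[18,0,-26],0,-1],
    [[36,0,-52],0,-1],
    [[54,0,-78],0,-1],
    [[70,0,-100],0,-1],
    [[70,0,-100],0,-1]
  ]
}}

```text
t: 31.75
tcp_pos: [0.4536, -0.1269, 0.3741]
tool_rot: [0.955, 0.004, 0.297, -0.004]
force: [0.8, 0.0, -1.3]
finger_gap: 0.121
```

```bash
python3 - <<'E'
from h import *
to([.45,-.126,.4]); print(sense()["q"].round(2))
s=snapshot("side"); C=cloud(s); P=C[(s["z_map"]>0)&(C[...,2]>.15)&(C[...,0]>.57)&(C[...,0]<.7)&(abs(C[...,1]+.125)<.06)]; i=P[:,0].argmax(); print(len(P),"lip",P[i].round(3),"max z",P[P[:,2].argmax()].round(3),"min z",P[P[:,2].argmin()].round(3))
E
```

```text
t 31.75 tcp [ 0.4536 -0.1269  0.3741] zax [ 0.567  0.009 -0.824] shift mm [ 11.7  -1.1 -23.4] turn 0.31 gap 0.121 F [ 0.8  0.  -1.3] T [-0.01  0.46  0.01]
[-0.6   0.33  2.02  0.89  0.44  0.21]
2515 lip [ 0.651 -0.13   0.234] max z [ 0.626 -0.089  0.236] min z [ 0.582 -0.128  0.201]
```

```bash
cat > geo.py <<'E'
from h import *
def geo(psi,t):
    Rt=R.from_rotvec(-np.radians(psi)*np.asarray(t)); B=np.diag([-1,-1,1.])
    f=lambda p:Rt.apply((np.atleast_2d(p)-[.066,0,.045])@B.T)
    ph=np.linspace(0,2*np.pi,360,endpoint=False)
    rim=f(np.c_[.043*np.cos(ph),.043*np.sin(ph),0*ph+.034]); foot=f(np.c_[.017*np.cos(ph),.017*np.sin(ph),0*ph])
    z=Rt.apply([0,0,1]); i=rim[:,2].argmin()
    return np.degrees(np.arccos(z[2])),rim[i],foot[:,2].min(),f([[.083,0,0],[.043,0,0],[.083,0,.056]])[:,2].min(),z,f([0,0,0])[0],np.degrees(ph[i])
if __name__=="__main__":
    t=R.from_quat(sense()["tool_rot"]).as_matrix()[:,2]
    for p in range(0,181,15):
        a=geo(p,t); print(p,"tilt",a[0].round(1),"low rim",(a[1]*1000).round(),"footz",round(a[2]*1000),"handlez",round(a[3]*1000),"lean",a[4].round(2),"origin",(a[5]*1000).round(),"rim az",a[6])
E
python3 geo.py
```

```text
0 tilt 0.0 low rim [ 23.   0. -11.] footz -45 handlez -45 lean [0. 0. 1.] origin [ 66.   0. -45.] rim az 0.0
15 tilt 8.5 low rim [ 60.  55. -18.] footz -48 handlez -45 lean [-0.02  0.15  0.99] origin [ 65.   7. -45.] rim az 264.0
30 tilt 17.0 low rim [ 52.  64. -27.] footz -52 handlez -44 lean [-0.07  0.28  0.96] origin [ 63.  14. -47.] rim az 258.0
45 tilt 25.2 low rim [ 41.  71. -37.] footz -57 handlez -44 lean [-0.14  0.4   0.9 ] origin [ 59.  20. -49.] rim az 252.0
60 tilt 33.2 low rim [ 31.  74. -48.] footz -62 handlez -43 lean [-0.24  0.49  0.84] origin [ 55.  25. -53.] rim az 245.00000000000003
75 tilt 40.6 low rim [ 19.  74. -59.] footz -68 handlez -42 lean [-0.35  0.55  0.76] origin [ 49.  28. -57.] rim az 238.0
90 tilt 47.6 low rim [  8.  71. -70.] footz -73 handlez -41 lean [-0.47  0.57  0.67] origin [ 43.  29. -61.] rim az 230.99999999999997
105 tilt 53.8 low rim [ -2.  64. -80.] footz -79 handlez -40 lean [-0.6   0.54  0.59] origin [ 37.  28. -65.] rim az 224.0
120 tilt 59.2 low rim [-11.  54. -89.] footz -84 handlez -39 lean [-0.71  0.49  0.51] origin [ 31.  25. -69.] rim az 216.0
135 tilt 63.6 low rim [-18.  43. -96.] footz -88 handlez -38 lean [-0.8   0.39  0.44] origin [ 26.  21. -72.] rim az 207.0
150 tilt 66.9 low rim [ -24.   29. -101.] footz -91 handlez -38 lean [-0.88  0.28  0.39] origin [ 22.  15. -75.] rim az 199.0
165 tilt 68.9 low rim [ -27.   15. -105.] footz -93 handlez -37 lean [-0.92  0.14  0.36] origin [ 20.   8. -77.] rim az 190.0
180 tilt 69.6 low rim [ -28.    0. -106.] footz -93 handlez -37 lean [-0.94 -0.01  0.35] origin [ 19.   1. -78.] rim az 181.0
```

{"api": "servo_tool", "payload": {
  "rows": [
    [[-2,-25,-1],-4,-1],
    [[-4,-65,-2],-9,-1],
    [[-6,-110,-3],-15,-1],
    [[-8,-155,-4],-21,-1],
    [[-10,-200,-5],-27,-1],
    [[-12,-245,-6],-33,-1],
    [[-14,-282,-7],-39,-1],
    [[-15,-304,-7],-45,-1]
  ]
}}

```text
t: 32.6
tcp_pos: [0.4367, 0.1444, 0.3728]
tool_rot: [0.899, 0.325, 0.276, 0.096]
force: [0.0, -0.2, -1.8]
finger_gap: 0.122
```

```bash
cat >> geo.py <<'E'
def psi_now():
    st=sense(); M=R.from_quat(st["tool_rot"]).as_matrix(); t=M[:,2]
    y0=np.cross(t,[0,0,1]); 
    x0=np.array([0,0,1])-t*t[2]; x0/=np.linalg.norm(x0); y0=np.cross(t,x0)
    return -np.degrees(np.arctan2(M[:,0]@y0,M[:,0]@x0)), st["tcp_pos"]+.155*t, t
def plan(psi,P):
    p,Pn,t=psi_now(); a=geo(p,t); st=sense(); r=R.from_quat(st["tool_rot"])
    print("t",round(float(st["t"]),2),"psi",p.round(1),"tilt",a[0].round(1),"P",Pn.round(3),"lip",(Pn+a[1]).round(3),"q",st["q"].round(2),"F",st["force"].round(1),"gap",round(float(st["finger_gap"]),3))
    a=geo(psi,t); print("  shift",(r.inv().apply(np.array(P)-Pn)*1000).round(1),"turn",round(p-psi,1),"-> lip",(P+a[1]).round(3),"tilt",a[0].round(1),"foot z",round(P[2]+a[2],3))
E
python3 -c "
from geo import *
plan(90,np.array([.524,.178,.205]))"
```

```text
t 32.6 psi 39.0 tilt 21.5 P [0.523 0.145 0.244] lip [0.569 0.214 0.212] q [ 0.09  0.32  2.04 -0.22  0.2   1.17] F [ 0.  -0.2 -1.8] gap 0.122
  shift [  4.  -38.6  33.2] turn -51.0 -> lip [0.531 0.249 0.136] tilt 46.6 foot z 0.132
```

{"api": "servo_tool", "payload": {
  "rows": [
    [[0,-5,4],-6,-1],
    [[1,-10,9],-12,-1],
    [[2,-16,14],-18,-1],
    [[2,-22,19],-24,-1],
    [[3,-28,24],-31,-1],
    [[4,-34,29],-38,-1],
    [[4,-38,33],-45,-1],
    [[4,-39,33],-51,-1]
  ]
}}

```text
t: 33.4
tcp_pos: [0.436, 0.1773, 0.3318]
tool_rot: [0.671, 0.683, 0.206, 0.205]
force: [-0.6, -0.8, -0.3]
finger_gap: 0.123
```

```bash
python3 - <<'E'
from geo import *
for ps,P in [(105,[.520,.172,.188]),(120,[.529,.182,.195]),(140,[.540,.198,.204])]: plan(ps,np.array(P))
s=snapshot("side"); cv2.imwrite("pics/s10.png",cv2.resize(s["image"][50:210,200:420],(770,560)))
E
```

```text
t 33.4 psi 90.4 tilt 46.4 P [0.522 0.178 0.203] lip [0.528 0.25  0.134] q [ 0.17  0.42  2.05 -0.79  0.13  0.91] F [-0.6 -0.8 -0.3] gap 0.123
  shift [ -6.1 -10.1  11.2] turn -14.6 -> lip [0.516 0.237 0.109] tilt 52.3 foot z 0.109
t 33.4 psi 90.4 tilt 46.4 P [0.522 0.178 0.203] lip [0.528 0.25  0.134] q [ 0.17  0.42  2.05 -0.79  0.13  0.91] F [-0.6 -0.8 -0.3] gap 0.123
  shift [ 3.7  1.4 10.4] turn -29.6 -> lip [0.515 0.238 0.107] tilt 57.5 foot z 0.111
t 33.4 psi 90.4 tilt 46.4 P [0.522 0.178 0.203] lip [0.528 0.25  0.134] q [ 0.17  0.42  2.05 -0.79  0.13  0.91] F [-0.6 -0.8 -0.3] gap 0.123
  shift [19.5 15.8  9.2] turn -49.6 -> lip [0.516 0.238 0.107] tilt 62.9 foot z 0.115
```

View pics/s10.png

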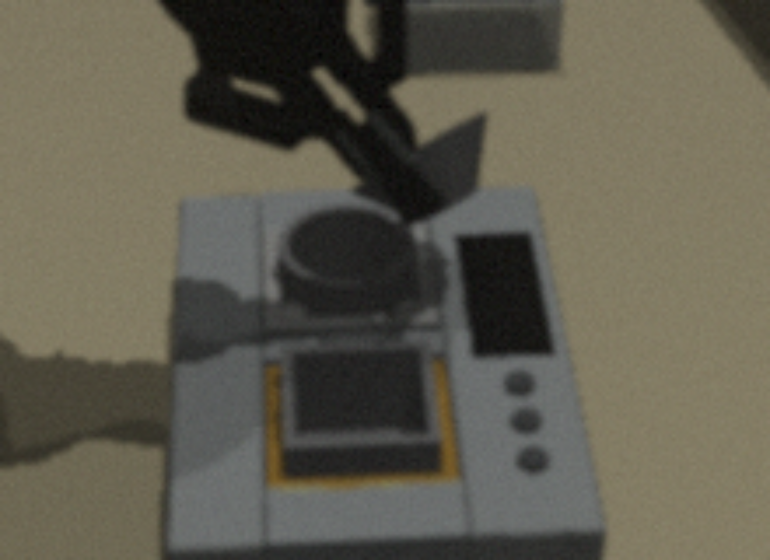

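The cup (crop 450,150) hangs over the far side of the round well (350,250), clear of the square one. I'll check the modelled lip against depth before finishing.

```bash
python3 - <<'E'
from geo import *
p,P,t=psi_now(); Rt=R.from_rotvec(-np.radians(p)*t); B=np.diag([-1,-1,1.])
for n in("top","side"):
    s=snapshot(n); C=cloud(s); m=(s["z_map"]>0)&(C[...,2]>.115)&(C[...,2]<.3)&(np.linalg.norm(C-(P+geo(p,t)[5]),axis=2)<.09)
    c=(Rt.inv().apply(C[m]-P))@B+[.066,0,.045]; c*=1000
    r=np.hypot(c[:,0],c[:,1]); k=(c[:,0]<25)&(r<60)
    print(n,m.sum(),k.sum(),"cup-frame r max",np.percentile(r[k],[90,99]).round(1),"z",np.percentile(c[k,2],[1,50,99]).round(1),"x min",c[k,0].min().round(1),"y",c[k,1].min().round(1),c[k,1].max().round(1))
    print("  low pts world",C[m][C[m][:,2].argsort()[:40]].mean(0).round(3))
E
```

```text
top 810 527 cup-frame r max [40.7 43.3] z [12.3 24.9 32.5] x min -43.5 y -28.8 41.0
  low pts world [0.545 0.245 0.132]
side 798 250 cup-frame r max [38.4 42.3] z [-1.4 14.8 31.4] x min -7.8 y -36.4 42.2
  low pts world [0.544 0.203 0.149]
```

The depth points fit the model. Now the pour, slowly.

{"api": "servo_tool", "payload": {
  "rows": [
    [[-2,-3,4],-5,-1],
    [[-4,-7,8],-10,-1],
    [[-6,-10,11],-14.5,-1],
    [[-3,-6,11],-19,-1],
    [[0,-3,11],-24,-1],
    [[4,1,10],-29,-1],
    [[4,1,10],-30,-1],
    [[4,1,10],-30,-1]
  ]
}}

```text
t: 34.35
tcp_pos: [0.4425, 0.181, 0.3247]
tool_rot: [0.475, 0.83, 0.147, 0.251]
force: [-0.1, 0.8, -1.8]
finger_gap: 0.12
```

```bash
python3 - <<'E'
from geo import *
for ps,P in [(140,[.540,.198,.206]),(160,[.545,.216,.213])]: plan(ps,np.array(P))
s=snapshot("top"); cv2.imwrite("pics/t11.png",cv2.resize(s["image"][150:300,120:330],(770,550)))
E
```

```text
t 34.35 psi 119.8 tilt 57.6 P [0.529 0.182 0.196] lip [0.515 0.238 0.108] q [ 0.18  0.44  2.04 -0.89  0.12  0.5 ] F [-0.1  0.8 -1.8] gap 0.12
  shift [ 6.3 21.1 -2. ] turn -20.2 -> lip [0.517 0.238 0.109] tilt 63.1 foot z 0.117
t 34.35 psi 119.8 tilt 57.6 P [0.529 0.182 0.196] lip [0.515 0.238 0.108] q [ 0.18  0.44  2.04 -0.89  0.12  0.5 ] F [-0.1  0.8 -1.8] gap 0.12
  shift [17.8 37.1 -5. ] turn -40.2 -> lip [0.516 0.236 0.11 ] tilt 66.5 foot z 0.12
```

View pics/t11.png

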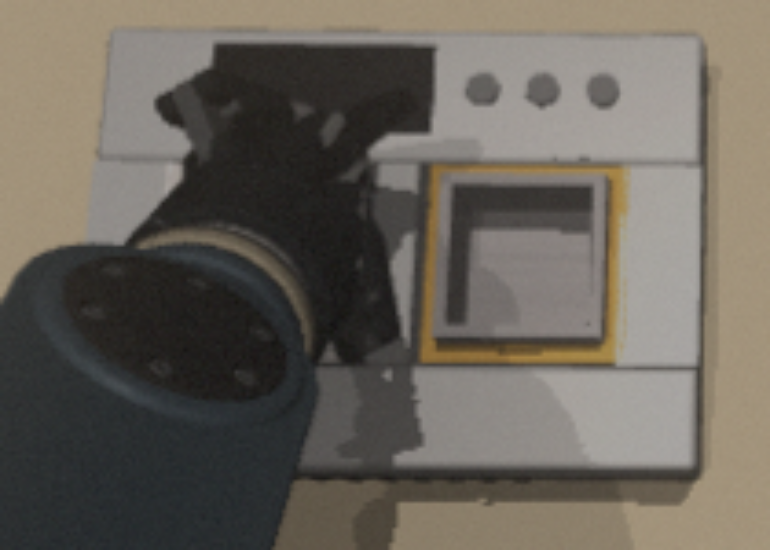

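The arm hides the well in this view. I'll continue tipping to about 66° and hold.

{"api": "servo_tool", "payload": {
  "rows": [
    [[2,5,0],-5,-1],
    [[3,10,-1],-10,-1],
    [[5,16,-2],-15,-1],
    [[6,21,-2],-20,-1],
    [[10,26,-3],-26,-1],
    [[14,32,-4],-33,-1],
    [[18,37,-5],-40,-1],
    [[18,37,-5],-40,-1]
  ]
}}

```text
t: 35.2
tcp_pos: [0.4585, 0.2154, 0.3418]
tool_rot: [0.163, 0.943, 0.053, 0.286]
force: [-0.5, -0.5, -0.9]
finger_gap: 0.121
```

{"api": "servo_tool", "payload": {
  "rows": [
    [[0,0,0],0,-1],
    [[0,0,0],0,-1],
    [[0,0,0],0,-1],
    [[0,0,0],0,-1]
  ]
}}

```text
t: 35.6
tcp_pos: [0.4584, 0.2152, 0.3416]
tool_rot: [0.164, 0.943, 0.053, 0.286]
force: [1.1, -0.4, -1.6]
finger_gap: 0.12
```

```bash
cat > ball.py <<'E'
from geo import *
def ball():
    W=np.array([.510,.242])
    for n in("top","side"):
        s=snapshot(n); C=cloud(s); m=(s["z_map"]>0)&(np.hypot(C[...,0]-W[0],C[...,1]-W[1])<.031)&(C[...,2]<.09)
        Q=C[m]; hi=Q[(Q[:,2]>.043)]
        print(n,"inside pts",len(Q),"above floor",len(hi),"z pct",np.percentile(Q[:,2],[2,50,98]).round(4) if len(Q) else "", "centre",hi.mean(0).round(3) if len(hi) else "")
    return s
E
python3 - <<'E'
from ball import *
plan(180,np.array([.546,.236,.215])); s=ball()
p,P,t=psi_now(); Rt=R.from_rotvec(-np.radians(p)*t); B=np.diag([-1,-1,1.])
cv2.imwrite("pics/s12.png",cv2.resize(s["image"][60:180,240:400],(800,600)))
E
```

```text
t 35.6 psi 159.7 tilt 66.4 P [0.545 0.216 0.213] lip [0.515 0.237 0.11 ] q [ 0.25  0.43  1.96 -0.65  0.22 -0.37] F [ 1.1 -0.4 -1.6] gap 0.12
  shift [ 4.6 19.5 -0.9] turn -20.3 -> lip [0.515 0.236 0.11 ] tilt 67.6 foot z 0.121
top inside pts 422 above floor 58 z pct [0.0305 0.0338 0.0535] centre [0.489 0.249 0.051]
side inside pts 1 above floor 1 z pct [0.0897 0.0897 0.0897] centre [0.509 0.211 0.09 ]
```

The top view shows a bump in the round well up to z = 0.0535, which is the ball's top, at (0.489, 0.249). So the ball is in. Next I bring the cup back.

```bash
python3 - <<'E'
from geo import *
plan(159.7,np.array([.545,.216,.253])); plan(0,np.array([.542,-.125,.253]))
E
```

```text
t 35.7 psi 159.7 tilt 66.5 P [0.545 0.216 0.213] lip [0.516 0.237 0.11 ] q [ 0.25  0.43  1.96 -0.65  0.22 -0.37] F [ 0.   0.  -0.4] gap 0.124
  shift [-21.2   7.6 -33.2] turn 0.0 -> lip [0.516 0.237 0.15 ] tilt 66.5 foot z 0.16
t 35.7 psi 159.7 tilt 66.5 P [0.545 0.216 0.213] lip [0.516 0.237 0.11 ] q [ 0.25  0.43  1.96 -0.65  0.22 -0.37] F [ 0.   0.  -0.4] gap 0.124
  shift [-134.2 -314.1  -36.9] turn 159.7 -> lip [ 0.565 -0.125  0.242] tilt 0.0 foot z 0.208
```

{"api": "servo_tool", "payload": {
  "rows": [
    [[-11,4,-17],0,-1],
    [[-21,8,-33],0,-1],
    [[-30,-18,-34],8,-1],
    [[-42,-52,-35],16,-1],
    [[-55,-88,-35],24,-1],
    [[-68,-124,-36],32,-1],
    [[-81,-160,-36],40,-1],
    [[-94,-196,-36],48,-1]
  ]
}}

```text
t: 36.5
tcp_pos: [0.4573, -0.0026, 0.383]
tool_rot: [0.535, 0.793, 0.166, 0.24]
force: [1.3, -0.2, -2.0]
finger_gap: 0.123
```

```bash
python3 - <<'E'
from geo import *
plan(0,np.array([.542,-.125,.253]))
E
```

```text
t 36.5 psi 111.4 tilt 54.8 P [ 0.544 -0.002  0.254] lip [0.535 0.06  0.172] q [-0.3   0.29  2.04  0.62  0.29 -1.24] F [ 1.3 -0.2 -2. ] gap 0.123
  shift [-113.7  -48.    -0.6] turn 111.4 -> lip [ 0.565 -0.125  0.242] tilt 0.0 foot z 0.208
```

{"api": "servo_tool", "payload": {
  "rows": [
    [[-20,-8,0],8,-1],
    [[-45,-19,0],16,-1],
    [[-70,-30,0],24,-1],
    [[-95,-40,0],32,-1],
    [[-113,-48,0],40,-1],
    [[-113,-48,0],48,-1],
    [[-113,-48,0],56,-1],
    [[-113,-48,0],64,-1]
  ]
}}

```text
t: 37.3
tcp_pos: [0.4556, -0.1258, 0.3809]
tool_rot: [0.875, 0.386, 0.268, 0.115]
force: [-0.3, 1.2, -1.8]
finger_gap: 0.121
```

{"api": "servo_tool", "payload": {
  "rows": [
    [[0,0,0],8,-1],
    [[0,0,0],16,-1],
    [[0,0,0],24,-1],
    [[0,0,0],32,-1],
    [[0,0,0],40,-1],
    [[0,0,0],47.5,-1],
    [[0,0,0],47.5,-1]
  ]
}}

```text
t: 38.0
tcp_pos: [0.4555, -0.1258, 0.381]
tool_rot: [0.957, 0.001, 0.291, -0.002]
force: [0.1, 0.5, -1.2]
finger_gap: 0.122
```

```bash
python3 - <<'E'
from geo import *
plan(0,np.array([.542,-.125,.053])); plan(0,np.array([.542,-.125,.046]))
s=snapshot("side"); C=cloud(s); P=C[(s["z_map"]>0)&(C[...,2]>.15)&(C[...,0]>.57)&(C[...,0]<.7)&(abs(C[...,1]+.125)<.06)]; i=P[:,0].argmax(); print(len(P),"lip",P[i].round(3),"max z",P[P[:,2].argmax()].round(3),"min z",P[P[:,2].argmin()].round(3))
E
```

```text
t 38.0 psi -0.4 tilt 0.2 P [ 0.542 -0.125  0.252] lip [ 0.608 -0.168  0.241] q [-0.59  0.31  2.    0.82  0.45  0.3 ] F [ 0.1  0.5 -1.2] gap 0.122
  shift [-110.9    0.7  165.6] turn -0.4 -> lip [ 0.565 -0.125  0.042] tilt 0.0 foot z 0.008
t 38.0 psi -0.4 tilt 0.2 P [ 0.542 -0.125  0.252] lip [ 0.608 -0.168  0.241] q [-0.59  0.31  2.    0.82  0.45  0.3 ] F [ 0.1  0.5 -1.2] gap 0.122
  shift [-114.8    0.7  171.4] turn -0.4 -> lip [ 0.565 -0.125  0.035] tilt 0.0 foot z 0.001
2543 lip [ 0.651 -0.125  0.237] max z [ 0.595 -0.089  0.242] min z [ 0.584 -0.128  0.207]
```

{"api": "servo_tool", "payload": {
  "rows": [
    [[-15,0,23],0,-1],
    [[-36,0,54],0,-1],
    [[-58,0,87],0,-1],
    [[-80,0,120],0,-1],
    [[-98,0,146],0,-1],
    [[-107,1,160],0,-1],
    [[-110,1,164],0,-1],
    [[-110,1,165],0,-1]
  ]
}}

```text
t: 38.85
tcp_pos: [0.4556, -0.1266, 0.1796]
tool_rot: [0.958, 0.003, 0.288, -0.002]
force: [0.5, 0.1, 0.0]
finger_gap: 0.118
```

```bash
python3 -c "
from geo import *
plan(0,np.array([.542,-.125,.046]))"
```

```text
t 38.85 psi -0.2 tilt 0.1 P [ 0.541 -0.126  0.05 ] lip [ 0.608 -0.169  0.039] q [-0.59  0.79  2.13  2.26  0.42 -1.25] F [0.5 0.1 0. ] gap 0.118
  shift [-1.7 -0.7  4.1] turn -0.2 -> lip [ 0.565 -0.125  0.035] tilt 0.0 foot z 0.001
```

{"api": "servo_tool", "payload": {
  "rows": [
    [[-0.5,0,1],0,-1],
    [[-1,0,2],0,-1],
    [[-1.5,0,3],0,-1],
    [[-1.7,0,4],0,-1],
    [[-1.7,0,4],0,-1]
  ],
  "force": 20
}}

```text
t: 39.35
tcp_pos: [0.4565, -0.1266, 0.1763]
tool_rot: [0.957, 0.003, 0.289, -0.001]
force: [-2.6, 0.0, 3.9]
finger_gap: 0.121
```

```bash
python3 -c "
from geo import *
plan(0,np.array([.542,-.125,.046]))"
```

```text
t 39.35 psi -0.1 tilt 0.1 P [ 0.542 -0.126  0.047] lip [ 0.609 -0.169  0.036] q [-0.59  0.79  2.13  2.28  0.42 -1.27] F [-2.6  0.   3.9] gap 0.121
  shift [-1.  -1.   0.9] turn -0.1 -> lip [ 0.565 -0.125  0.035] tilt 0.0 foot z 0.001
```

In contact (about 4 N). I open slowly and back off along the tool axis.

{"api": "servo_tool", "payload": {
  "rows": [
    [[0,0,0],0,-0.6],
    [[0,0,0],0,-0.3],
    [[0,0,0],0,-0.2],
    [[0,0,-15],0,-0.2],
    [[0,0,-40],0,-0.2],
    [[0,0,-75],0,-0.2],
    [[0,0,-105],0,-0.2],
    [[0,0,-105],0,-0.2]
  ]
}}

```text
t: 40.15
tcp_pos: [0.3969, -0.1266, 0.2657]
tool_rot: [0.957, 0.003, 0.29, -0.001]
force: [0.1, 0.2, -0.2]
finger_gap: 0.395
```

```bash
python3 - <<'E'
from ball import *
from cupm import cup
ball(); s=cup("side"); to([.45,-.12,.2])
C=cloud(s); m=(s["z_map"]>0)&(np.hypot(C[...,0]-.608,C[...,1]+.124)<.05)&(C[...,2]>.03)&(C[...,2]<.045); print("rim z",np.percentile(C[m][:,2],[2,50,98]).round(4))
cv2.imwrite("pics/s13.png",s["image"])
E
```

```text
top inside pts 0 above floor 0 z pct  centre 
side inside pts 2 above floor 2 z pct [0.0759 0.0781 0.0803] centre [0.511 0.27  0.078]
side cup [ 608.6 -125.1] r 43.4 handle mid [ 506.9 -127.1] x 0.45 0.5638 n 2161 ztop 0.255 dir -178.9
t 40.3 tcp [ 0.3989 -0.1275  0.2635] zax [ 0.554  0.004 -0.832] shift mm [ 7.3 -7.1 81.2] turn 0.3 gap 0.401 F [-0.  -0.5 -0.4] T [-0.01  0.28 -0.  ]
rim z [0.0302 0.0333 0.0384]
```

View pics/s13.png

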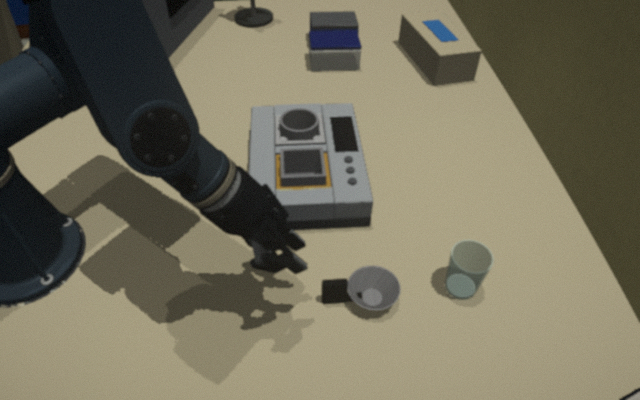

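The cup stands upright and empty at (373,290), clear of the gripper. I move the arm aside for a last look into the well.

{"api": "servo_tool", "payload": {
  "rows": [
    [[10,15,-15],0,-0.2],
    [[20,50,-30],0,-0.2],
    [[20,95,-30],0,-0.2],
    [[20,140,-30],0,-0.2],
    [[20,185,-30],0,-0.2],
    [[20,220,-30],0,-0.2],
    [[20,220,-30],0,-0.2]
  ]
}}

```text
t: 41.0
tcp_pos: [0.4012, -0.3536, 0.2986]
tool_rot: [0.957, 0.001, 0.291, 0.002]
force: [0.5, -0.5, 0.9]
finger_gap: 0.399
```

```bash
python3 - <<'E'
from ball import *
ball(); to([.45,-.12,.2])
E
```

```text
top inside pts 586 above floor 57 z pct [0.0305 0.0337 0.0531] centre [0.489 0.248 0.051]
side inside pts 1 above floor 1 z pct [0.0895 0.0895 0.0895] centre [0.527 0.217 0.089]
t 41.1 tcp [ 0.4004 -0.3482  0.2979] zax [ 0.554  0.006 -0.832] shift mm [ -12.4 -227.6  110.3] turn 0.2 gap 0.402 F [ 0.6  0.2 -1.8] T [ 0.04  0.23 -0.01]
```

```bash
python3 -c "
from station import sign_off; print(sign_off())"
```

```text
the job is handed in; nothing more can be done
None
```

I tipped the ball into the round well and stood the empty cup upright on the bench, then handed the job in at about 41 s of the 67 s allowed. The interface reports no verdict.

**How it was done:** The moves can only shift the tool or turn it about its own axis, so the cup could not be tilted directly.
- **First tries:** Loosening the grip to 20 N so the cup would swing by gravity did not work. It held both with the full grip and with only the handle's top corner pinched.
- **What worked:** I pushed the empty tool against its far reach limit until it leaned about 35°, and gripped the handle at that lean. Turning the tool about 160° over the well tipped the cup about 66°, with the lip about 18 mm above the well wall.
- **Extra handling:** I set the cup down and re-gripped it three times before the pour, turning it so the handle faces the robot. It now stands about 45 mm from where it started.

**Last checks:**
- **Ball:** The top camera shows its top at z = 0.053 m, which matches a ball on the well floor. It lies about 22 mm from the well's axis, against the wall, where the limit is 30 mm.
- **Cup:** It looks upright and empty in the side view. Its rim is at a median z of 0.033 m (nominal 0.034).
- **Robot:** The gripper is more than 0.2 m from the cup.
- **Not confirmed:** The side camera could not see the well floor, so the ball's final position rests on the top view alone. I did not see the ball leave the cup, because the arm hid the well, so its speed was not measured.

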